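Put the gel-casting set right

TASK

Get the gel-casting set ready for the next class. A steel beaker has strayed among the white ones in the grey tray: stand it with the stock on the blue mat, brush out the spare white beaker from the mat with the bottle brush (at least three times down to the bottom and back up until half the bristles are out), put it in the place thus freed in the tray, and return the brush upright to its stand. Stand every rinsed glass plate from the draining stand upright in the blue wire rack, one to a slot and gently, leaving the other beakers upright in the tray or on the mat and the wash bottle and tip box undisturbed.

Things in the scene. Friction and masses are not known exactly. Their poses are not given: they have to be found in the camera images.
- tray: grey kit tray, 200 x 200 mm, 25 mm high, 4 mm walls, divided by low walls into 2 x 2 compartments of 94 mm, their centres at x, y = +-49 mm; origin at the centre of its underside, floor 4 mm above it, x and y along its sides, z up. It is fixed.
- stray_beaker_center (a point): the wrong part: a grey steel tall-form beaker, open on top, straight round wall: 56 mm outside diameter, 95 mm high, wall 3 mm, inside floor 5 mm above its underside, tiny spout. The point is its centre, 47.5 mm above its underside; z points up out of its mouth. 0.16 kg. It starts in one of the tray's four compartments (any).
- kit_beaker_a_center (a point): one of the set's own three white plastic beakers, with a blue rim: tall-form beaker, open on top, straight round wall: 56 mm outside diameter, 95 mm high, wall 3 mm, inside floor 5 mm above its underside, tiny spout. The point is its centre, 47.5 mm above its underside; z points up out of its mouth. 0.11 kg. It stands in a compartment of the tray.
- kit_beaker_b_center (a point): one of the set's own three white plastic beakers, with a blue rim: tall-form beaker, open on top, straight round wall: 56 mm outside diameter, 95 mm high, wall 3 mm, inside floor 5 mm above its underside, tiny spout. The point is its centre, 47.5 mm above its underside; z points up out of its mouth. 0.11 kg. It stands in a compartment of the tray.
- kit_beaker_c_center (a point): one of the set's own three white plastic beakers, with a blue rim: tall-form beaker, open on top, straight round wall: 56 mm outside diameter, 95 mm high, wall 3 mm, inside floor 5 mm above its underside, tiny spout. The point is its centre, 47.5 mm above its underside; z points up out of its mouth. 0.11 kg. It stands in a compartment of the tray.
- mat_center (a point): centre of the top face of the blue stock mat, 200 x 200 mm, 3 mm thick, flat on the bench and fixed; x and y along its sides. Three beakers stand on it about 100 mm apart, in three of its four quarters; the fourth is free.
- spare_beaker_center (a point): the correct spare, like those of the set: white plastic tall-form beaker, open on top, straight round wall: 56 mm outside diameter, 95 mm high, wall 3 mm, inside floor 5 mm above its underside, tiny spout. The point is its centre, 47.5 mm above its underside; z points up out of its mouth. White with a blue rim, 0.11 kg. It starts on the blue stock mat, the only white one there.
- stock_steel_center (a point): stock: a grey steel tall-form beaker, open on top, straight round wall: 56 mm outside diameter, 95 mm high, wall 3 mm, inside floor 5 mm above its underside, tiny spout. The point is its centre, 47.5 mm above its underside; z points up out of its mouth. Stands on the stock mat.
- stock_amber_center (a point): stock: an amber-brown plastic tall-form beaker, open on top, straight round wall: 56 mm outside diameter, 95 mm high, wall 3 mm, inside floor 5 mm above its underside, tiny spout. The point is its centre, 47.5 mm above its underside; z points up out of its mouth. Stands on the stock mat.
- brush_grip (a point): bottle brush, 180 mm long, 0.08 kg: from the bottom a round white bristle head 32 mm in diameter and 75 mm long (stiff), 40 mm of 6 mm wire, and a round red handle 20 mm in diameter and 65 mm long. This point is the centre of the red handle, 147.5 mm above the brush's lower end; z points up along the brush, from the bristles to the handle.
- brush_tip (a point): lower end of the brush's bristle head, on its axis; z as for brush_grip
- stand_floor (a point): centre of the inside floor of the brush stand: a green cup on a dark round foot of 90 mm diameter, fixed; inside diameter 40 mm, flaring at the mouth to 52 mm, mouth 66 mm above this floor, which is 16 mm above the bench. The brush stands in it, bristles down.
- drain: grey draining stand, 250 mm long (x), 96 mm wide (y), fixed; origin under its centre. Four seats 58 mm apart along x; in each a plate stands on the 12 mm high base behind an 8 mm lip, and its top leans 25 degrees from vertical towards the stand's -x against a steel bar across its underside, 38 mm up the plate.
- rack: plate rack, blue coated wire on a dark base, 230 mm long (x), 96 mm wide (y), fixed; origin under its centre, floor 11 mm above. Four slots 50 mm apart, each 10 mm wide up to 29 mm above that floor, flaring to 28 mm at the wire tops (57 mm above the underside). A plate stands in one with its thickness (its x) along the rack's x, lower edge on the floor.
- rack_slot0 (a point): middle of one slot of the rack, on its floor, 11 mm above the bench; axes as the rack's, the slot running along y
- rack_slot1 (a point): middle of one slot of the rack, on its floor, 11 mm above the bench; axes as the rack's, the slot running along y
- rack_slot2 (a point): middle of one slot of the rack, on its floor, 11 mm above the bench; axes as the rack's, the slot running along y
- rack_slot3 (a point): middle of one slot of the rack, on its floor, 11 mm above the bench; axes as the rack's, the slot running along y
- plate_a_center (a point): clear greenish glass plate with a blue spacer strip down both sides, 80 mm wide (its y), 100 mm high (its z, up), 6 mm thick (its x), 0.12 kg; the point is its centre. Starts leaning in a seat of the draining stand, the upper 55 mm free on both faces; it is drawn out upwards along its own plane. May be absent (None).
- plate_b_center (a point): clear greenish glass plate with a blue spacer strip down both sides, 80 mm wide (its y), 100 mm high (its z, up), 6 mm thick (its x), 0.12 kg; the point is its centre. Starts leaning in a seat of the draining stand, the upper 55 mm free on both faces; it is drawn out upwards along its own plane. May be absent (None).
- plate_c_center (a point): clear greenish glass plate with a blue spacer strip down both sides, 80 mm wide (its y), 100 mm high (its z, up), 6 mm thick (its x), 0.12 kg; the point is its centre. Starts leaning in a seat of the draining stand, the upper 55 mm free on both faces; it is drawn out upwards along its own plane. May be absent (None).
- plate_d_center (a point): clear greenish glass plate with a blue spacer strip down both sides, 80 mm wide (its y), 100 mm high (its z, up), 6 mm thick (its x), 0.12 kg; the point is its centre. Starts leaning in a seat of the draining stand, the upper 55 mm free on both faces; it is drawn out upwards along its own plane. May be absent (None).
- wash (a point): wash bottle, white with a red cap, 66 mm in diameter, 170 mm high, bystander; the point is 85 mm up its axis
- tip_box: bystander: clear box of pipette tips with a green lid, 85 x 122 x 59 mm; origin under its centre
Not all that is in view belongs to the job. Leave any purple look-alike of the part that bears stray_beaker_center alone.

How it is judged:
On the way, in this order (a step that is already met when the one before it is completed fails the run):
1. the brush's lower end is within about 20 mm of the floor inside the spare white beaker (first time) (horizontal distance between brush_tip and spare_beaker_center below 0.025 m and z of brush_tip in the frame of spare_beaker_center below -0.022 m and angle between spare_beaker_center's own z axis and vertical below 0.3 rad), for 0.05 s.
2. the brush is drawn up over the same beaker until its lower end is at least 43 mm above the beaker's floor (first time) (horizontal distance between brush_tip and spare_beaker_center below 0.035 m and z of brush_tip in the frame of spare_beaker_center above 0 m), for 0.05 s.
3. the brush's lower end is within about 20 mm of the floor inside the spare white beaker (second time) (all of step 1), for 0.05 s.
4. the brush is drawn up over the same beaker until its lower end is at least 43 mm above the beaker's floor (second time) (all of step 2), for 0.05 s.
5. the brush's lower end is within about 20 mm of the floor inside the spare white beaker (third time) (all of step 3), for 0.05 s.
6. the brush is drawn up over the same beaker until its lower end is at least 43 mm above the beaker's floor (third time) (all of step 4), for 0.05 s.
At the end, for the whole second after the job is handed in: All four white beakers stand in the tray, the three others on the blue mat, all upright; each plate stands on the rack floor in a slot, within 12 degrees of square and 30 mm of its middle; the brush stands bristles down on its stand's floor (x of spare_beaker_center in the frame of tray between -0.088 and 0.088 m and y of spare_beaker_center in the frame of tray between -0.088 and 0.088 m and z of spare_beaker_center in the frame of tray between 0.044 and 0.058 m and angle between each of spare_beaker_center, kit_beaker_a_center, kit_beaker_b_center, kit_beaker_c_center, stray_beaker_center, stock_steel_center, stock_amber_center's own z axis and vertical below 0.12 rad and x of kit_beaker_a_center in the frame of tray between -0.088 and 0.088 m and y of kit_beaker_a_center in the frame of tray between -0.088 and 0.088 m and z of kit_beaker_a_center in the frame of tray between 0.044 and 0.058 m and x of kit_beaker_b_center in the frame of tray between -0.088 and 0.088 m and y of kit_beaker_b_center in the frame of tray between -0.088 and 0.088 m and z of kit_beaker_b_center in the frame of tray between 0.044 and 0.058 m and x of kit_beaker_c_center in the frame of tray between -0.088 and 0.088 m and y of kit_beaker_c_center in the frame of tray between -0.088 and 0.088 m and z of kit_beaker_c_center in the frame of tray between 0.044 and 0.058 m and x of stray_beaker_center in the frame of mat_center between -0.098 and 0.098 m and y of stray_beaker_center in the frame of mat_center between -0.098 and 0.098 m and z of stray_beaker_center in the frame of mat_center between 0.04 and 0.056 m and x of stock_steel_center in the frame of mat_center between -0.098 and 0.098 m and y of stock_steel_center in the frame of mat_center between -0.098 and 0.098 m and z of stock_steel_center in the frame of mat_center between 0.04 and 0.056 m and x of stock_amber_center in the frame of mat_center between -0.098 and 0.098 m and y of stock_amber_center in the frame of mat_center between -0.098 and 0.098 m and z of stock_amber_center in the frame of mat_center between 0.04 and 0.056 m and x of plate_a_center in the frame of rack between -0.095 and 0.095 m and y of plate_a_center in the frame of rack between -0.03 and 0.03 m and z of plate_a_center in the frame of rack between 0.052 and 0.07 m and angle between the x axis of each of plate_a_center, plate_b_center, plate_c_center, plate_d_center and the x axis of rack, either way round below 0.22 rad and x of plate_b_center in the frame of rack between -0.095 and 0.095 m and y of plate_b_center in the frame of rack between -0.03 and 0.03 m and z of plate_b_center in the frame of rack between 0.052 and 0.07 m and x of plate_c_center in the frame of rack between -0.095 and 0.095 m and y of plate_c_center in the frame of rack between -0.03 and 0.03 m and z of plate_c_center in the frame of rack between 0.052 and 0.07 m and x of plate_d_center in the frame of rack between -0.095 and 0.095 m and y of plate_d_center in the frame of rack between -0.03 and 0.03 m and z of plate_d_center in the frame of rack between 0.052 and 0.07 m and horizontal distance between brush_tip and stand_floor below 0.015 m and z of brush_tip in the frame of stand_floor below 0.012 m and angle between brush_tip's own z axis and vertical below 0.25 rad); the robot touches nothing.
It fails at once if the wash bottle or the tip box is pushed more than 30 mm from its place (distance of any of wash, tip_box from where it was at the start of the episode above 0.03 m).
It fails at once if one of the set's own white beakers is tipped over or lifted out of the tray (angle between any of kit_beaker_a_center, kit_beaker_b_center, kit_beaker_c_center's own z axis and vertical above 0.6 rad or z of any of kit_beaker_a_center, kit_beaker_b_center, kit_beaker_c_center in the frame of tray above 0.085 m).
It fails at once if a glass plate strikes or is pressed into the rack with more than 60 N (contact force between any of plate_a, plate_b, plate_c, plate_d and rack above 60 N).
Of plate_a, plate_b, plate_c, plate_d only 2 to 4 are there at a start; the rules pass over those that are not, and their reading is None.
At some moment in a run one of spare_beaker, stock_steel may be knocked a few centimetres aside while the robot is not near it.
It also fails if it takes over 210 s, if anything falls off the work surface, if the arm or the gripper's body presses on something with over 40 N, if the wrist force passes 120 N, or if a joint passes its speed limit or range.

ROBOT

A 6-joint arm with a two-finger parallel gripper is mounted at the origin on the work surface. World frame = base frame: x ahead of the robot, y to its left, z up, the work surface at z = 0. Lengths are in m, angles in rad, forces in N, time in s.
With the tool pointing down it reaches from about 0.3 to 0.775 m from the base axis. Payload 14.6 kg.
Tool frame: the origin (TCP) lies midway between the tips of the shut fingers; the grasp point (between the pads) lies 19 mm behind it; z points along the fingers, y is the direction in which the jaws open and shut (so a half turn about z gives the same grasp; the last joint's range is limited). The gripper opens to 94 mm and grips with 3 to 60 N. Pads are 16 mm wide; open, the fingers measure 119 mm over their backs; the gripper's body (75 mm by 177 mm) begins 78 mm behind the grasp point.
Start: joints at [-1.37, 0.3, 1.521, -0, 1.321, -0.067], TCP at [0.146, -0.53, 0.17] pointing down, gripper open.
Joint ranges: [-3.03, 3.03], [-0.79, 2.21], [0.23, 2.52], [-1.04, 4.18], [0, 3.07], [-2.55, 2.55]. Speed limits (rad/s): [2.22, 2.22, 2.57, 3.14, 3.14, 3.14].

INTERFACE

Orientations are given as [roll, pitch, yaw] about the fixed x, y, z axes, in that order (R = Rz(yaw) Ry(pitch) Rx(roll)).
In Python, from station import readout, imaging, job gives the robot as it stands.
- The arm moves only by the tool arm_command, never from a script. Its argument "increments" is a list of rows, each an object with "gripper": the opening, from 0 (shut) to 1 (fully open); "slide": the shift along the world's x, y, z in m, a list of three; "yaw": the turn about the world's z in rad. A call has 1 to 8 rows; each row is the pose to reach, as a shift and turn from the pose commanded when the call began; what a row does not reach only later rows make up. A row lasts 1/8 s, in which the tool goes at most 62.5 mm and 10.7 degrees, less where a joint would pass 70% of its speed; a pose out of reach is approached as far as the arm can. A call with a gripper value outside its range is refused whole. The fingers move at their own pace and stop on an object; "grip_force" is the grip in N (left out, the last holds). Time passes only in rows, so rows that repeat a pose let the fingers close. It gives the time, the measured TCP pose, the force and the opening at its end, in the units of the state.
- readout.get_obs(): the state, without advancing time (a new reading comes with each control period).
- imaging.camera(name): name is "side" or "top" or "wrist"; returns a dict with "color" (480x640x3 uint8, red, green, blue), "mtx" (3x3 intrinsics, pixels), "rvec" (rotation vector, rad) and "tvec" (3), from world to camera coordinates, as OpenCV has them. Camera axes: x right, y down, z forward; pixel columns grow to the right and rows downward; lengths in m; the calibration is good to about 2 mm. A picture is of the moment at which its call begins. There is no depth.
- job.hand_in(): hands the job in, once; it reports no verdict.
The state is a dict: "time_s": time; "qpos": joint angles; "joint_vel": joint speeds; "tau": joint torques, N m; "ee_pos": TCP position; "eef_rot": TCP orientation; "force": force on the tool from outside, world axes, zero at the start; "moment": the same for the moment, N m; "grip_width": finger opening in m.
Only numpy, scipy, OpenCV 4.12 (cv2) and the standard library are available. Lean on these libraries where they do the work, as an engineer would, in place of code of your own. Each camera call takes 0.05 s, during which the arm holds its last target. There are 200 camera calls.

## Working session

There is one attempt and no reset: what is moved stays moved. The work goes in short steps, Python scripts to look and compute and a tool call to move; the robot and the scene stay as the last step left them, time stands still between calls to the robot, and variables do not carry over. Pictures are saved under pics/ and viewed, about 12 in all and at most 16, crops included, and the job is handed in when it is done.

Besides the shell and the picture viewer there is one more tool, called after "Call:" by a JSON object that holds its "name" and its "arguments". arm_command: Moves the arm, as the interface text tells. Its arguments: {"type":"object","properties":{"increments":{"type":"array","items":{"type":"object","properties":{"gripper":{"type":"number"},"slide":{"type":"array","items":{"type":"number"}},"yaw":{"type":"number"}}}},"grip_force":{"type":"number"}},"required":["increments"]}

```bash
mkdir -p pics; ls
cat > h.py <<'E'
import numpy as np,cv2,sys
sys.path.insert(0,'.')
from station import readout,imaging,job
def shot(n,f=None):
    c=imaging.camera(n)
    if f: cv2.imwrite(f'pics/{f}.png',c['color'][:,:,::-1]); np.savez(f'pics/{f}.npz',**c)
    return c
def ray(c,uv,z):
    R=cv2.Rodrigues(np.array(c['rvec'],float))[0];t=np.array(c['tvec'],float).reshape(3)
    o=-R.T@t; uv=np.atleast_2d(np.array(uv,float))
    d=(R.T@(np.linalg.inv(c['mtx'])@np.c_[uv,np.ones(len(uv))].T)).T
    return o+d*((z-o[2])/d[:,2])[:,None]
def proj(c,P):
    return cv2.projectPoints(np.array(P,float).reshape(-1,3),np.array(c['rvec'],float),np.array(c['tvec'],float),np.array(c['mtx'],float),None)[0].reshape(-1,2)
def load(f): return dict(np.load(f'pics/{f}.npz'))
E
python3 - <<'E'
from h import *
for n in ['top','side','wrist']:
    c=shot(n,n+'0'); R=cv2.Rodrigues(np.array(c['rvec'],float))[0];print(n,-R.T@np.array(c['tvec']).reshape(3),R.round(2).tolist(),c['mtx'][0][0])
print(readout.get_obs())
E
```

```text
pics
top [0.37684067 0.00659233 1.27040355] [[0.01, -1.0, 0.0], [-0.99, -0.01, -0.17], [0.17, 0.0, -0.99]] 541.3871575964616
side [0.26248194 0.75576933 1.01770561] [[-0.93, -0.38, -0.01], [-0.27, 0.69, -0.67], [0.26, -0.62, -0.74]] 444.06547517443306
wrist [ 0.21478168 -0.51067213  0.38405457] [[0.27, -0.96, -0.0], [-0.94, -0.26, 0.24], [-0.24, -0.06, -0.97]] 348.75625696568966
{'time_s': 0.15, 'qpos': array([-1.36960170e+00,  3.00298967e-01,  1.52146386e+00, -3.26332537e-05,
        1.32069268e+00, -6.65703512e-02]), 'joint_vel': array([ 0.00074058, -0.00137123, -0.00257567,  0.00030702, -0.00123082,
        0.00043697]), 'tau': array([ 8.25565621e-04, -5.31961298e+01, -3.52825427e+01,  7.08249095e-02,
        2.36238737e-02, -9.25770428e-05]), 'ee_pos': array([ 0.14547258, -0.5301635 ,  0.16943035]), 'eef_rot': array([-3.14072961e+00, -2.58573011e-05,  2.67773055e-01]), 'force': array([0.85258799, 0.19181267, 0.49433863]), 'moment': array([ 0.04223704, -0.040587  ,  0.03081241]), 'grip_width': 0.09414911540612025}
```

View pics/top0.png

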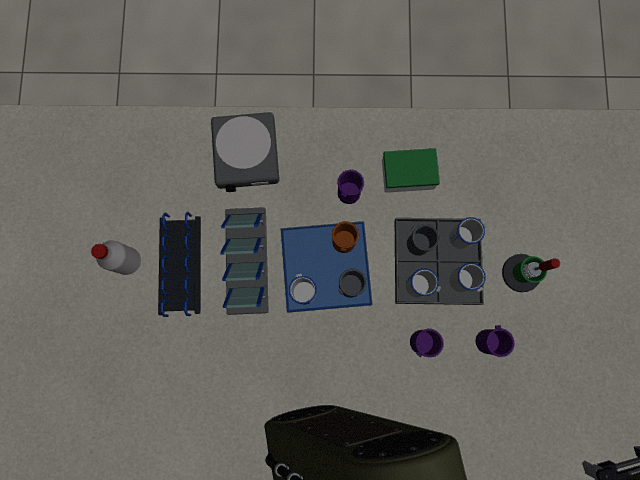

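View pics/side0.png

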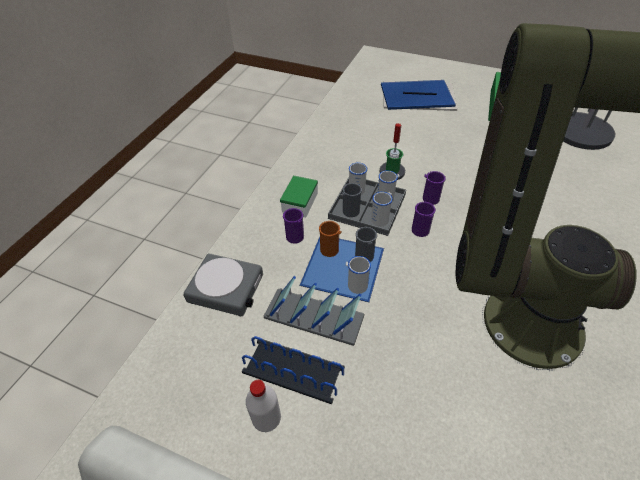

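The top view shows the tray at about (440,262), mat (326,267), drain (246,262), rack (180,265) and brush stand (528,270). All four plates are present. The steel stray is in the tray at (424,240), the spare is on the mat at (302,290), and the mat's free quarter is near (303,248). The side view agrees.

Run:
```python
from h import *
a=load('top0')['color'][:,:,::-1]
L=cv2.resize(a[195:325,145:385],None,fx=3.3,fy=3.3,interpolation=cv2.INTER_CUBIC)
L=cv2.convertScaleAbs(L,alpha=1.8)
cv2.imwrite('pics/cropL.png',L);print(L.shape)
S=load('side0')['color'][:,:,::-1]
S=cv2.convertScaleAbs(cv2.resize(S[150:405,240:460],None,fx=2.3,fy=2.3,interpolation=cv2.INTER_CUBIC),alpha=1.6);cv2.imwrite('pics/cropS.png',S);print(S.shape)
```

```text
(429, 792, 3)
(586, 506, 3)
```

View pics/cropL.png

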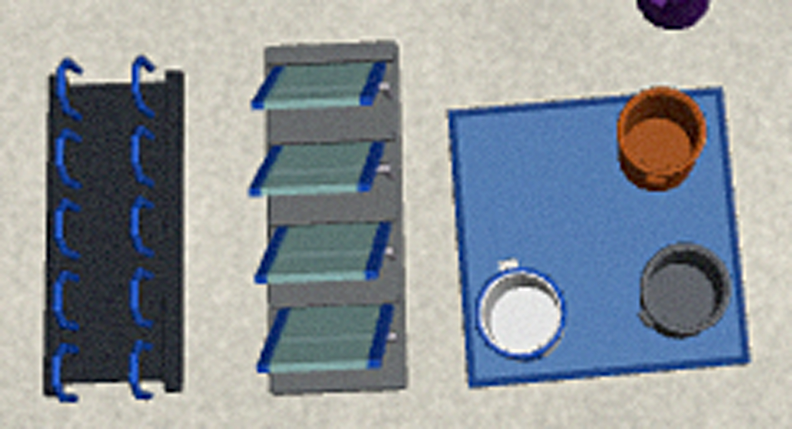

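Plates lean towards world -x, with their top edges lower in the image at crop (255–375,106), (252–370,192), (258–380,282) and (260–385,368). Beaker rims are at (662,131), (684,288) and (521,313).

Run:
```python
from h import *
c=load('top0'); np.set_printoptions(precision=4,suppress=True)
def cr(p): return np.array(p)/3.3+[145-.35,195-.35]
def show(n,p,z):
    P=ray(c,cr(p),z)[:,:2];print(n,P.tolist() if 0 else P.round(4).tolist(),'mean',P.mean(0).round(4));return P
def ang(P): # corners TL,TR,BR,BL in image
    d=(P[0]-P[3])+(P[1]-P[2]);print('  ang of up-image edge',np.arctan2(d[1],d[0]).round(4), 'len',np.linalg.norm(d)/2,np.linalg.norm(P[0]-P[1]))
ang(show('mat',[(448,111),(721,88),(748,362),(470,386)],.003))
ang(show('rack',[(50,73),(183,72),(180,390),(45,388)],.011))
ang(show('drain',[(266,45),(397,40),(406,387),(271,394)],.012))
show('rims amber steel spare',[(662,131),(684,288),(521,313)],.098)
show('plate tops',[(255,107),(375,105),(252,193),(370,190),(258,283),(379,280),(260,370),(383,367)],.104)
show('plate bots',[(273,63),(385,62),(273,145),(383,141),(280,227),(390,222),(281,310),(393,306)],.014)
T=ray(c,[(395,219),(482,219),(483,304),(395,304)],.025)[:,:2];print('tray',T.round(4),T.mean(0));ang(T)
print('stray',ray(c,[(425,237)],.099),'stand mouth',ray(c,[(530,268)],.082), 'handle top',ray(c,[(555,264)],.196))
hsv=cv2.cvtColor(c['color'],cv2.COLOR_RGB2HSV)
m=((hsv[...,0]<8)|(hsv[...,0]>172))&(hsv[...,1]>140)&(hsv[...,2]>50);m[:,:450]=0
ys,xs=np.nonzero(m[200:320]);print('red',xs.min(),xs.max(),ys.min()+200,ys.max()+200,xs.mean(),ys.mean()+200)
```

```text
mat [[0.6161, 0.1106], [0.6347, -0.0866], [0.4379, -0.1047], [0.4195, 0.0909]] mean [0.527  0.0025]
  ang of up-image edge 0.0959 len 0.19761913663381947 0.19802759744248982
rack [[0.6401, 0.3971], [0.6417, 0.3014], [0.4148, 0.2928], [0.4155, 0.3871]] mean [0.528  0.3446]
  ang of up-image edge 0.0409 len 0.22593063099122643 0.09573230666941261
drain [[0.6618, 0.2422], [0.6663, 0.1478], [0.4182, 0.1349], [0.4126, 0.229]] mean [0.5397 0.1885]
  ang of up-image edge 0.0524 len 0.24902857135507947 0.09450970896648739
rims amber steel spare [[0.5858, -0.0401], [0.4812, -0.0547], [0.464, 0.0521]] mean [ 0.5103 -0.0143]
plate tops [[0.5987, 0.2306], [0.6007, 0.1509], [0.541, 0.2303], [0.5436, 0.1526], [0.4817, 0.224], [0.4843, 0.145], [0.4253, 0.2204], [0.4279, 0.1408]] mean [0.5129 0.1868]
plate bots [[0.6482, 0.2363], [0.6495, 0.1558], [0.5884, 0.234], [0.5919, 0.1556], [0.5296, 0.2268], [0.5338, 0.149], [0.4709, 0.2238], [0.4744, 0.1453]] mean [0.5608 0.1908]
tray [[ 0.6363 -0.1598]
 [ 0.638  -0.3641]
 [ 0.4396 -0.358 ]
 [ 0.438  -0.1569]] [ 0.538  -0.2597]
  ang of up-image edge -0.0225 len 0.19838463930615413 0.20429350164449606
stray [[ 0.5811 -0.2152  0.099 ]] stand mouth [[ 0.5165 -0.4484  0.082 ]] handle top [[ 0.5116 -0.4551  0.196 ]]
red 540 559 259 269 554.828125 262.84375
```

Call:
{"name": "arm_command", "arguments": {"increments": [{"slide": [0.06, 0.04, 0.03], "yaw": -0.1, "gripper": 0.85}, {"slide": [0.12, 0.08, 0.06], "yaw": -0.2, "gripper": 0.85}, {"slide": [0.17, 0.12, 0.08], "yaw": -0.27, "gripper": 0.85}, {"slide": [0.22, 0.15, 0.08], "yaw": -0.27, "gripper": 0.85}, {"slide": [0.27, 0.18, 0.08], "yaw": -0.27, "gripper": 0.85}, {"slide": [0.3, 0.21, 0.08], "yaw": -0.27, "gripper": 0.85}, {"slide": [0.33, 0.25, 0.08], "yaw": -0.27, "gripper": 0.85}, {"slide": [0.33, 0.25, 0.08], "yaw": -0.27, "gripper": 0.85}]}}

```text
time_s: 1.15
ee_pos: [0.4772, -0.2777, 0.2495]
eef_rot: [-3.141, 0.0, 0.002]
force: [-0.5, -0.2, -0.4]
grip_width: 0.08
```

Run:
```python
from h import *
c=shot('wrist','w1');o=readout.get_obs();print(o['ee_pos'],o['eef_rot'])
cv2.imwrite('pics/w1b.png',cv2.convertScaleAbs(c['color'][:,:,::-1],alpha=1.6))
```

```text
[ 0.47614686 -0.27924399  0.24948452] [-3.14128215e+00  6.22843442e-04  4.72961599e-04]
```

View pics/w1b.png

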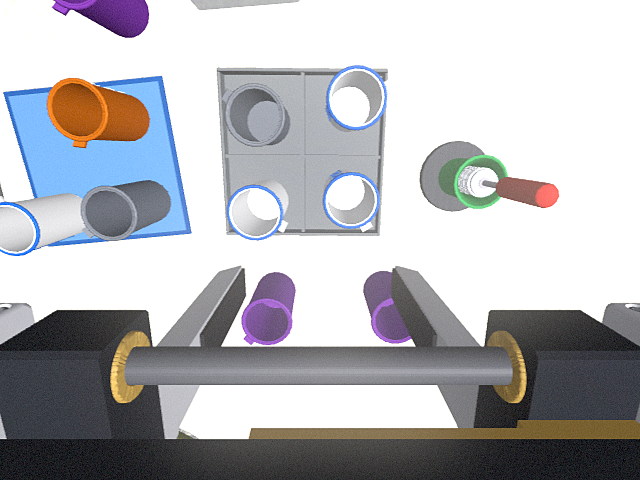

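The wrist view gives these pixel positions:

- Stray rim centre: (255,114).
- Tray: (218–387, 69–236).
- White kit rims: (356,98), (256,211) and (351,200).
- Mat rims: amber (78,109), steel (110,212), spare (13,229).
- Stand mouth: (480,181). Brush handle top: (547,195).

Run:
```python
from h import *
np.set_printoptions(precision=4,suppress=True)
c=load('w1')
print('stray',ray(c,[(255,114)],.099)[0])
T=ray(c,[(218,69),(387,69),(381,236),(226,235)],.025);print('tray',T[:,:2].tolist(),T.mean(0))
print('kit',ray(c,[(356,98),(256,211),(351,200)],.099)[:,:2].tolist())
print('mat',ray(c,[(78,109),(110,212),(13,229)],.098)[:,:2].tolist())
print('stand',ray(c,[(480,181)],.082)[0],'foot',ray(c,[(453,176)],.01)[0],'handle',ray(c,[(547,195)],.196)[0])
```

```text
stray [ 0.5822 -0.214   0.099 ]
tray [[0.6382287636485924, -0.16042675400109976], [0.6387193701016041, -0.35616901596571204], [0.439356152650491, -0.35854544919001574], [0.4401401214183976, -0.15743693509188827]] [ 0.5391 -0.2581  0.025 ]
kit [[0.5973629477046472, -0.3137001431502494], [0.48480165701578093, -0.21097347793164956], [0.49678925905370147, -0.3113827860479836]]
mat [[0.5865700833204461, -0.038462598527102126], [0.4831268395493286, -0.05537980378327578], [0.46427926865209124, 0.05180514579654766]]
stand [ 0.5155 -0.4526  0.082 ] foot [ 0.5154 -0.4502  0.01  ] handle [ 0.515  -0.4529  0.196 ]
```

Call:
{"name": "arm_command", "arguments": {"increments": [{"slide": [0.053, 0.033, 0], "gripper": 0.85}, {"slide": [0.106, 0.066, 0], "gripper": 0.85}, {"slide": [0.106, 0.066, 0], "gripper": 0.85}, {"slide": [0.106, 0.066, -0.05], "gripper": 0.85}, {"slide": [0.106, 0.066, -0.1], "gripper": 0.85}, {"slide": [0.106, 0.066, -0.15], "gripper": 0.85}, {"slide": [0.106, 0.066, -0.187], "gripper": 0.85}, {"slide": [0.106, 0.066, -0.187], "gripper": 0.85}]}}

```text
invalid input
```

Call:
{"name": "arm_command", "arguments": {"grip_force": 15, "increments": [{"gripper": 0.4}, {"gripper": 0.4}, {"gripper": 0.4}, {"gripper": 0.4}, {"gripper": 0.4, "slide": [0, 0, 0.03]}, {"gripper": 0.4, "slide": [0, 0, 0.08]}, {"gripper": 0.4, "slide": [0, 0, 0.13]}, {"gripper": 0.4, "slide": [0, 0, 0.13]}]}}

```text
invalid input
```

Call:
{"name": "arm_command", "arguments": {"increments": [{"slide": [0.053, 0.033, 0.0], "yaw": 0.0, "gripper": 0.85}, {"slide": [0.106, 0.066, 0.0], "yaw": 0.0, "gripper": 0.85}, {"slide": [0.106, 0.066, 0.0], "yaw": 0.0, "gripper": 0.85}, {"slide": [0.106, 0.066, -0.05], "yaw": 0.0, "gripper": 0.85}, {"slide": [0.106, 0.066, -0.1], "yaw": 0.0, "gripper": 0.85}, {"slide": [0.106, 0.066, -0.15], "yaw": 0.0, "gripper": 0.85}, {"slide": [0.106, 0.066, -0.187], "yaw": 0.0, "gripper": 0.85}, {"slide": [0.106, 0.066, -0.187], "yaw": 0.0, "gripper": 0.85}]}}

```text
time_s: 2.2
ee_pos: [0.5792, -0.2154, 0.0607]
eef_rot: [-3.14, 0.004, -0.004]
force: [0.2, -0.8, 0.4]
grip_width: 0.0803
```

Call:
{"name": "arm_command", "arguments": {"grip_force": 15, "increments": [{"gripper": 0.4, "slide": [0.0, 0.0, 0.0], "yaw": 0.0}, {"gripper": 0.4, "slide": [0.0, 0.0, 0.0], "yaw": 0.0}, {"gripper": 0.4, "slide": [0.0, 0.0, 0.0], "yaw": 0.0}, {"gripper": 0.4, "slide": [0.0, 0.0, 0.0], "yaw": 0.0}, {"gripper": 0.4, "slide": [0.0, 0.0, 0.03], "yaw": 0.0}, {"gripper": 0.4, "slide": [0.0, 0.0, 0.08], "yaw": 0.0}, {"gripper": 0.4, "slide": [0.0, 0.0, 0.13], "yaw": 0.0}, {"gripper": 0.4, "slide": [0.0, 0.0, 0.13], "yaw": 0.0}]}}

```text
time_s: 3.2
ee_pos: [0.583, -0.2149, 0.1974]
eef_rot: [3.139, -0.007, -0.002]
force: [-0.1, 1.0, -0.3]
grip_width: 0.0378
```

Run:
```python
from h import *
c=shot('wrist','w2');o=readout.get_obs();print(o['ee_pos'],o['eef_rot'],o['grip_width'])
d=shot('top','t2')
im=np.hstack([cv2.resize(c['color'],(400,300)),cv2.resize(d['color'][180:360,250:550],(400,240)).copy() if 0 else cv2.resize(d['color'][160:385,260:560],(400,300))])
cv2.imwrite('pics/w2b.png',cv2.convertScaleAbs(im[:,:,::-1],alpha=1.6))
```

```text
[ 0.5820647  -0.21455077  0.19451682] [ 3.14028636e+00 -2.91882069e-03 -2.01949301e-03] 0.03757695993552018
```

View pics/w2b.png

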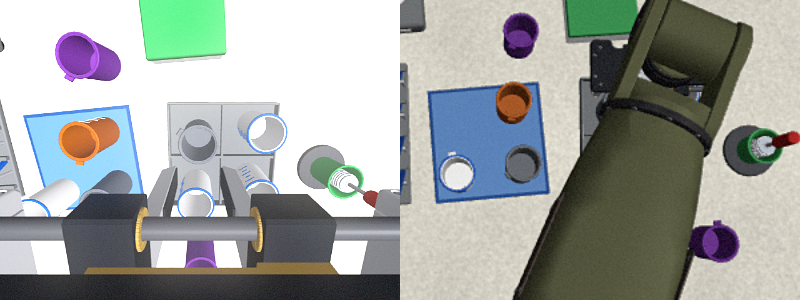

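The stray still stands in its compartment, with its rim at wrist (314,226). The fingers hadn't finished closing before the lift, so I'll measure it again and close for longer.

Run:
```python
from h import *
c=load('w2');print(ray(c,[(314,226),(423,209)],.099))
```

```text
[[ 0.58663564 -0.21066818  0.099     ]
 [ 0.60220545 -0.30981509  0.099     ]]
```

Call:
{"name": "arm_command", "arguments": {"increments": [{"gripper": 0.85, "slide": [0.0, 0.0, 0.02], "yaw": 0.0}, {"gripper": 0.85, "slide": [0.0, 0.0, 0.02], "yaw": 0.0}, {"gripper": 0.85, "slide": [0.0, 0.0, 0.02], "yaw": 0.0}, {"gripper": 0.85, "slide": [0.0, 0.0, 0.02], "yaw": 0.0}, {"gripper": 0.85, "slide": [0.0, 0.0, 0.02], "yaw": 0.0}, {"gripper": 0.85, "slide": [0.0, 0.0, 0.02], "yaw": 0.0}, {"gripper": 0.85, "slide": [0.0, 0.0, 0.02], "yaw": 0.0}]}}

```text
time_s: 4.18
ee_pos: [0.5815, -0.2144, 0.2128]
eef_rot: [-3.142, 0.0, -0.002]
force: [0.0, 0.1, -0.1]
grip_width: 0.0797
```

Call:
{"name": "arm_command", "arguments": {"grip_force": 20, "increments": [{"gripper": 0.85, "slide": [0.001, 0.0, -0.05], "yaw": 0.0}, {"gripper": 0.85, "slide": [0.001, 0.0, -0.1], "yaw": 0.0}, {"gripper": 0.85, "slide": [0.001, 0.0, -0.152], "yaw": 0.0}, {"gripper": 0.5, "slide": [0.001, 0.0, -0.152], "yaw": 0.0}, {"gripper": 0.5, "slide": [0.001, 0.0, -0.152], "yaw": 0.0}, {"gripper": 0.5, "slide": [0.001, 0.0, -0.152], "yaw": 0.0}, {"gripper": 0.5, "slide": [0.001, 0.0, -0.152], "yaw": 0.0}, {"gripper": 0.5, "slide": [0.001, 0.0, -0.152], "yaw": 0.0}]}}

```text
time_s: 5.18
ee_pos: [0.5835, -0.2145, 0.0628]
eef_rot: [3.141, -0.003, -0.002]
force: [-0.1, 3.2, 7.2]
grip_width: 0.0471
```

Call:
{"name": "arm_command", "arguments": {"increments": [{"gripper": 0.5, "slide": [0.0, 0.0, 0.0], "yaw": 0.0}, {"gripper": 0.5, "slide": [0.0, 0.0, 0.0], "yaw": 0.0}, {"gripper": 0.5, "slide": [0.0, 0.0, 0.0], "yaw": 0.0}]}}

```text
time_s: 5.55
ee_pos: [0.5835, -0.2144, 0.0628]
eef_rot: [3.141, -0.003, -0.002]
force: [0.2, 2.1, 6.9]
grip_width: 0.0472
```

Run:
```python
from h import *
c=shot('wrist','w3');d=shot('side','s3')
im=np.hstack([cv2.resize(c['color'],(400,300)),cv2.resize(d['color'][130:250,300:460],(400,300),interpolation=cv2.INTER_CUBIC)])
cv2.imwrite('pics/w3b.png',cv2.convertScaleAbs(im[:,:,::-1],alpha=1.5))
```

```text
(no output)
```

View pics/w3b.png

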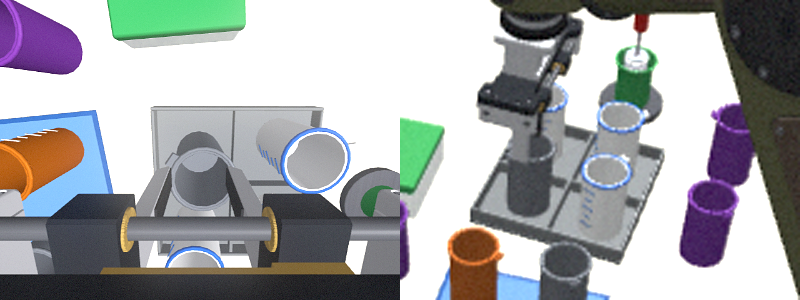

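Run:
```python
from h import *
c=load('w3');print(ray(c,[(323,285),(504,256)],.099)); o=readout.get_obs();print(o['ee_pos'],o['force'],o['moment'])
for z in (.0628,.082): print(proj(c,[[.5835,-.2144+.0236,z],[.5835,-.2144-.0236,z],[.5835-.008,-.2144+.0236,z]]))
print(proj(load('s3'),[[.5835,-.2144,.0628],[.5835,-.2144,.10],[.582,-.214,.004],[.587,-.211,.099]]))
```

```text
[[ 0.58299333 -0.21628575  0.099     ]
 [ 0.59937401 -0.31320091  0.099     ]]
[ 0.58353614 -0.2144534   0.06274809] [0.56232297 1.53494627 7.77668078] [ 0.49157692 -0.10880353  0.02217903]
[[282.78829532 263.31166962]
 [355.72167032 263.17570947]
 [283.10692643 274.98073806]]
[[279.64978696 273.51736107]
 [359.14614271 273.36794816]
 [280.02580008 286.13264141]]
[[349.96197484 197.33609307]
 [350.34121355 188.45476803]
 [349.78671406 210.87626882]
 [348.87932021 189.11124133]]
```

Run:
```python
from h import *
c=load('w3');d=load('s3')
im=np.hstack([cv2.resize(c['color'][170:350,210:430],(400,327),interpolation=cv2.INTER_CUBIC),cv2.resize(d['color'][130:220,315:425],(400,327),interpolation=cv2.INTER_CUBIC)])
cv2.imwrite('pics/w3c.png',cv2.convertScaleAbs(im[:,:,::-1],alpha=1.4))
```

```text
(no output)
```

View pics/w3c.png

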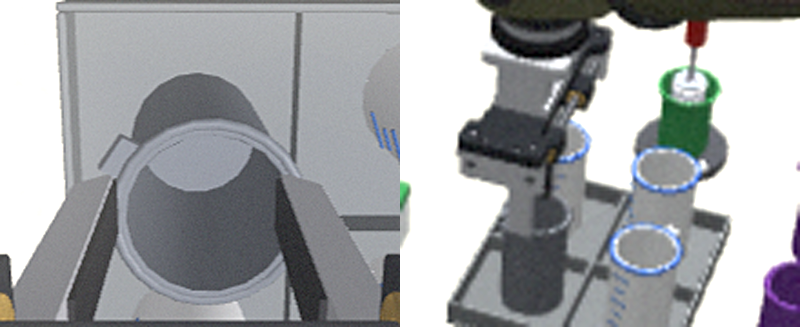

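Run:
```python
from h import *
c=load('w1')
for dz in (0,.02,.04,.06):
  print(dz,proj(c,[[.4761+.008,-.2792+s*.04,.2495+dz] for s in (1,-1)]).round(0).tolist())
c=load('w2')
for dz in (0,.02,.04,.06):
  print(dz,proj(c,[[.582+.008,-.2145+s*.0188,.1945+dz] for s in (1,-1)]).round(0).tolist())
```

```text
0 [[259.0, 253.0], [384.0, 253.0]]
0.02 [[254.0, 263.0], [390.0, 263.0]]
0.04 [[247.0, 275.0], [398.0, 275.0]]
0.06 [[239.0, 289.0], [407.0, 290.0]]
0 [[290.0, 252.0], [348.0, 251.0]]
0.02 [[287.0, 261.0], [350.0, 261.0]]
0.04 [[284.0, 272.0], [354.0, 272.0]]
0.06 [[280.0, 286.0], [358.0, 286.0]]
```

The fingertips project about 36 mm above the reported TCP, and the 7 N contact on the rim agrees. So they were standing on the rim, and I'll go about 40 mm lower.

Call:
{"name": "arm_command", "arguments": {"increments": [{"gripper": 0.85, "slide": [0.0, 0.0, 0.03], "yaw": 0.0}, {"gripper": 0.85, "slide": [0.0, 0.0, 0.03], "yaw": 0.0}, {"gripper": 0.85, "slide": [0.0, 0.0, 0.03], "yaw": 0.0}, {"gripper": 0.85, "slide": [0.0, 0.0, 0.03], "yaw": 0.0}, {"gripper": 0.85, "slide": [0.0, 0.0, 0.03], "yaw": 0.0}, {"gripper": 0.85, "slide": [0.0, 0.0, 0.03], "yaw": 0.0}, {"gripper": 0.85, "slide": [0.0, 0.0, -0.01], "yaw": 0.0}, {"gripper": 0.85, "slide": [0.0, 0.0, -0.04], "yaw": 0.0}]}}

```text
time_s: 6.65
ee_pos: [0.5822, -0.2142, 0.0195]
eef_rot: [-3.141, 0.001, -0.002]
force: [-0.1, -0.1, -0.3]
grip_width: 0.0799
```

Call:
{"name": "arm_command", "arguments": {"increments": [{"gripper": 0.5, "slide": [0.0, 0.0, 0.0], "yaw": 0.0}, {"gripper": 0.5, "slide": [0.0, 0.0, 0.0], "yaw": 0.0}, {"gripper": 0.5, "slide": [0.0, 0.0, 0.0], "yaw": 0.0}, {"gripper": 0.5, "slide": [0.0, 0.0, 0.0], "yaw": 0.0}, {"gripper": 0.5, "slide": [0.0, 0.0, 0.0], "yaw": 0.0}, {"gripper": 0.5, "slide": [0.0, 0.0, 0.0], "yaw": 0.0}, {"gripper": 0.5, "slide": [0.0, 0.0, 0.0], "yaw": 0.0}]}}

```text
time_s: 7.52
ee_pos: [0.5834, -0.2147, 0.0224]
eef_rot: [3.141, -0.002, -0.002]
force: [-0.6, 1.0, 7.6]
grip_width: 0.0546
```

Call:
{"name": "arm_command", "arguments": {"increments": [{"gripper": 0.5, "slide": [0.0, 0.0, 0.02], "yaw": 0.0}, {"gripper": 0.5, "slide": [0.0, 0.0, 0.05], "yaw": 0.0}, {"gripper": 0.5, "slide": [0.0, 0.0, 0.1], "yaw": 0.0}, {"gripper": 0.5, "slide": [0.0, 0.0, 0.14], "yaw": 0.0}, {"gripper": 0.5, "slide": [0.0, 0.0, 0.14], "yaw": 0.0}]}}

```text
time_s: 8.15
ee_pos: [0.5838, -0.2149, 0.1655]
eef_rot: [3.139, -0.006, -0.002]
force: [-0.8, 0.2, -2.1]
grip_width: 0.0543
```

Run:
```python
from h import *
c=shot('wrist','w4');o=readout.get_obs();print(o['ee_pos'],o['force'],o['grip_width'])
d=shot('side','s4')
im=np.hstack([cv2.resize(c['color'],(400,300)),cv2.resize(d['color'][100:220,310:470],(400,300),interpolation=cv2.INTER_CUBIC)])
cv2.imwrite('pics/w4b.png',cv2.convertScaleAbs(im[:,:,::-1],alpha=1.5))
```

```text
[ 0.58285576 -0.21453995  0.16268944] [-0.77935395  0.60248498 -1.87598197] 0.05466745442326776
```

View pics/w4b.png

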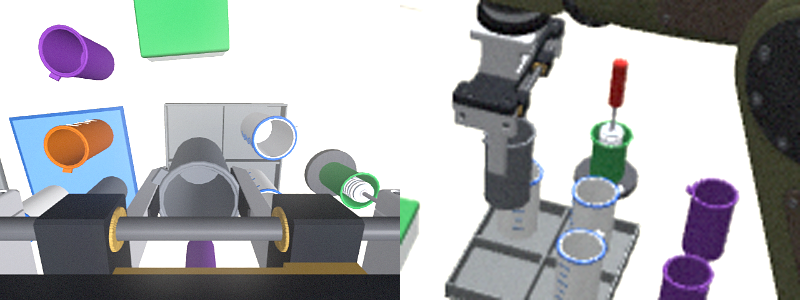

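The stray is held level, with about 2 N of weight. Carrying it to the free quarter of the mat.

Call:
{"name": "arm_command", "arguments": {"increments": [{"gripper": 0.5, "slide": [-0.003, 0.05, 0.0], "yaw": 0.0}, {"gripper": 0.5, "slide": [-0.006, 0.1, 0.0], "yaw": 0.0}, {"gripper": 0.5, "slide": [-0.009, 0.15, 0.0], "yaw": 0.0}, {"gripper": 0.5, "slide": [-0.012, 0.2, 0.0], "yaw": 0.0}, {"gripper": 0.5, "slide": [-0.013, 0.25, 0.0], "yaw": 0.0}, {"gripper": 0.5, "slide": [-0.013, 0.275, 0.0], "yaw": 0.0}, {"gripper": 0.5, "slide": [-0.013, 0.275, 0.0], "yaw": 0.0}, {"gripper": 0.5, "slide": [-0.013, 0.275, 0.0], "yaw": 0.0}]}}

```text
time_s: 9.25
ee_pos: [0.5692, 0.0599, 0.16]
eef_rot: [3.141, 0.002, -0.002]
force: [-0.1, -0.1, -1.2]
grip_width: 0.0545
```

Call:
{"name": "arm_command", "arguments": {"increments": [{"gripper": 0.5, "slide": [0.0, 0.0, -0.05], "yaw": 0.0}, {"gripper": 0.5, "slide": [0.0, 0.0, -0.1], "yaw": 0.0}, {"gripper": 0.5, "slide": [0.0, 0.0, -0.13], "yaw": 0.0}, {"gripper": 0.5, "slide": [0.0, 0.0, -0.14], "yaw": 0.0}, {"gripper": 0.5, "slide": [0.0, 0.0, -0.14], "yaw": 0.0}, {"gripper": 0.5, "slide": [0.0, 0.0, -0.14], "yaw": 0.0}]}}

```text
time_s: 10.0
ee_pos: [0.5699, 0.0601, 0.0214]
eef_rot: [3.142, -0.001, -0.003]
force: [0.2, 0.3, -1.2]
grip_width: 0.0546
```

Call:
{"name": "arm_command", "arguments": {"increments": [{"gripper": 0.5, "slide": [0.0, 0.0, -0.001], "yaw": 0.0}, {"gripper": 0.5, "slide": [0.0, 0.0, -0.002], "yaw": 0.0}, {"gripper": 0.75, "slide": [0.0, 0.0, -0.002], "yaw": 0.0}, {"gripper": 0.75, "slide": [0.0, 0.0, -0.002], "yaw": 0.0}, {"gripper": 0.75, "slide": [0.0, 0.0, -0.002], "yaw": 0.0}, {"gripper": 0.75, "slide": [0.0, 0.0, -0.002], "yaw": 0.0}, {"gripper": 0.75, "slide": [0.0, 0.0, 0.06], "yaw": 0.0}, {"gripper": 0.75, "slide": [0.0, 0.0, 0.12], "yaw": 0.0}]}}

```text
time_s: 11.0
ee_pos: [0.5692, 0.0606, 0.1422]
eef_rot: [3.142, 0.001, -0.002]
force: [0.2, -0.0, -0.9]
grip_width: 0.0706
```

Call:
{"name": "arm_command", "arguments": {"increments": [{"gripper": 0.5, "slide": [-0.01, -0.06, 0.06], "yaw": 0.0}, {"gripper": 0.5, "slide": [-0.02, -0.12, 0.1], "yaw": 0.0}, {"gripper": 0.5, "slide": [-0.03, -0.18, 0.12], "yaw": 0.0}, {"gripper": 0.5, "slide": [-0.04, -0.24, 0.12], "yaw": 0.0}, {"gripper": 0.5, "slide": [-0.05, -0.3, 0.12], "yaw": 0.0}, {"gripper": 0.5, "slide": [-0.08, -0.35, 0.12], "yaw": 0.0}, {"gripper": 0.5, "slide": [-0.12, -0.39, 0.12], "yaw": 0.0}, {"gripper": 0.5, "slide": [-0.12, -0.39, 0.12], "yaw": 0.0}]}}

```text
time_s: 12.0
ee_pos: [0.4475, -0.3317, 0.2608]
eef_rot: [3.142, 0.0, -0.006]
force: [0.6, 0.7, 0.1]
grip_width: 0.0474
```

Run:
```python
from h import *
c=shot('wrist','w5');o=readout.get_obs();print(o['ee_pos'],o['eef_rot'],o['force'],o['grip_width'])
cv2.imwrite('pics/w5b.png',cv2.convertScaleAbs(c['color'][:,:,::-1],alpha=1.5))
```

```text
[ 0.44764941 -0.33166252  0.26085344] [ 3.14137972e+00  2.45397289e-04 -5.25879046e-03] [-0.97504752 -0.55560762 -0.02613315] 0.047108354275062186
```

View pics/w5b.png

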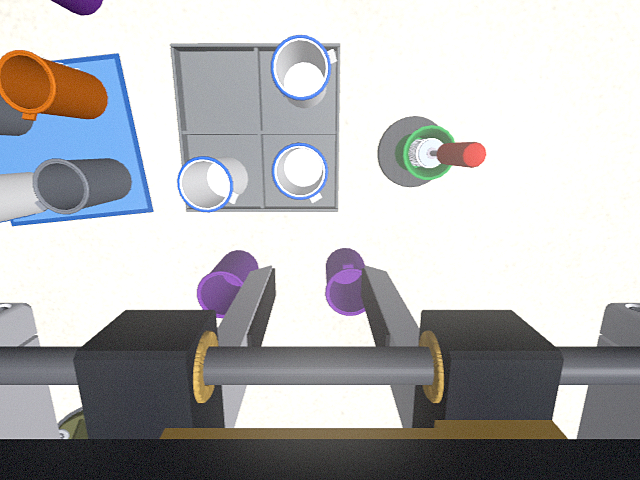

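The brush handle top is at (473,154) and the stand mouth at (428,153). The tray quarter is empty, and the fingertips are at (273,268) and (365,267).

Run:
```python
from h import *
c=load('w5'); print(ray(c,[(473,154)],.196),ray(c,[(428,153)],.082),ray(c,[(414,151)],.01))
for dz in (0,.02,.03,.04): print(dz,proj(c,[[.4476+.008,-.3317+s*.0236,.2608+dz] for s in (1,-1)]).round(0).tolist())
```

```text
[[ 0.51474994 -0.45206789  0.196     ]] [[ 0.51418292 -0.45190126  0.082     ]] [[ 0.51584707 -0.45566767  0.01      ]]
0 [[283.0, 251.0], [356.0, 251.0]]
0.02 [[279.0, 261.0], [360.0, 261.0]]
0.03 [[277.0, 267.0], [362.0, 266.0]]
0.04 [[275.0, 273.0], [364.0, 273.0]]
```

Call:
{"name": "arm_command", "arguments": {"grip_force": 25, "increments": [{"gripper": 0.5, "slide": [0.03, -0.055, 0.0], "yaw": 0.0}, {"gripper": 0.5, "slide": [0.067, -0.11, 0.0], "yaw": 0.0}, {"gripper": 0.5, "slide": [0.067, -0.12, 0.0], "yaw": 0.0}, {"gripper": 0.5, "slide": [0.067, -0.12, -0.01], "yaw": 0.0}, {"gripper": 0.5, "slide": [0.067, -0.12, -0.06], "yaw": 0.0}, {"gripper": 0.5, "slide": [0.067, -0.12, -0.11], "yaw": 0.0}, {"gripper": 0.5, "slide": [0.067, -0.12, -0.151], "yaw": 0.0}, {"gripper": 0.1, "slide": [0.067, -0.12, -0.151], "yaw": 0.0}]}}

```text
time_s: 13.05
ee_pos: [0.5158, -0.4468, 0.1073]
eef_rot: [-3.138, 0.004, -0.001]
force: [0.5, -0.3, 0.0]
grip_width: 0.0404
```

Call:
{"name": "arm_command", "arguments": {"increments": [{"gripper": 0.1, "slide": [0.0, 0.0, 0.0], "yaw": 0.0}, {"gripper": 0.1, "slide": [0.0, 0.0, 0.0], "yaw": 0.0}, {"gripper": 0.1, "slide": [0.0, 0.0, 0.0], "yaw": 0.0}, {"gripper": 0.1, "slide": [0.0, 0.0, 0.0], "yaw": 0.0}, {"gripper": 0.1, "slide": [0.0, 0.0, 0.0], "yaw": 0.0}, {"gripper": 0.1, "slide": [0.0, 0.0, 0.0], "yaw": 0.0}]}}

```text
time_s: 13.8
ee_pos: [0.5172, -0.4505, 0.1119]
eef_rot: [3.138, -0.003, -0.003]
force: [-0.8, -4.5, 6.5]
grip_width: 0.0199
```

Call:
{"name": "arm_command", "arguments": {"increments": [{"gripper": 0.1, "slide": [0.0, 0.0, 0.05], "yaw": 0.0}, {"gripper": 0.1, "slide": [0.0, 0.0, 0.1], "yaw": 0.0}, {"gripper": 0.1, "slide": [0.0, 0.0, 0.14], "yaw": 0.0}, {"gripper": 0.1, "slide": [0.0, 0.0, 0.14], "yaw": 0.0}, {"gripper": 0.1, "slide": [-0.03, 0.06, 0.14], "yaw": 0.0}, {"gripper": 0.1, "slide": [-0.05, 0.12, 0.14], "yaw": 0.0}, {"gripper": 0.1, "slide": [-0.07, 0.18, 0.14], "yaw": 0.0}, {"gripper": 0.1, "slide": [-0.09, 0.24, 0.14], "yaw": 0.0}]}}

```text
time_s: 14.8
ee_pos: [0.4273, -0.2137, 0.2487]
eef_rot: [-3.14, 0.001, -0.003]
force: [1.4, 0.7, -0.4]
grip_width: 0.0196
```

Call:
{"name": "arm_command", "arguments": {"increments": [{"gripper": 0.1, "slide": [-0.01, 0.05, 0.0], "yaw": 0.0}, {"gripper": 0.1, "slide": [-0.02, 0.1, 0.0], "yaw": 0.0}, {"gripper": 0.1, "slide": [-0.03, 0.15, 0.0], "yaw": 0.0}, {"gripper": 0.1, "slide": [-0.03, 0.18, 0.0], "yaw": 0.0}, {"gripper": 0.1, "slide": [-0.03, 0.18, 0.0], "yaw": 0.0}, {"gripper": 0.1, "slide": [-0.03, 0.18, 0.0], "yaw": 0.0}]}}

```text
time_s: 15.55
ee_pos: [0.3984, -0.0361, 0.2493]
eef_rot: [-3.141, 0.001, -0.002]
force: [0.5, 0.2, -0.3]
grip_width: 0.0194
```

Run:
```python
from h import *
c=shot('wrist','w6');o=readout.get_obs();print(o['ee_pos'],o['eef_rot'],o['force'],o['grip_width'])
d=shot('side','s6')
im=np.hstack([cv2.resize(c['color'],(440,330)),cv2.resize(d['color'][150:330,270:462],(352,330),interpolation=cv2.INTER_CUBIC)])
cv2.imwrite('pics/w6b.png',cv2.convertScaleAbs(im[:,:,::-1],alpha=1.5))
```

```text
[ 0.398518   -0.03636457  0.24935715] [-3.14145858e+00  8.85720207e-04 -2.81119432e-03] [-0.21177397 -0.10708218 -0.43998441] 0.019764180511025544
```

View pics/w6b.png

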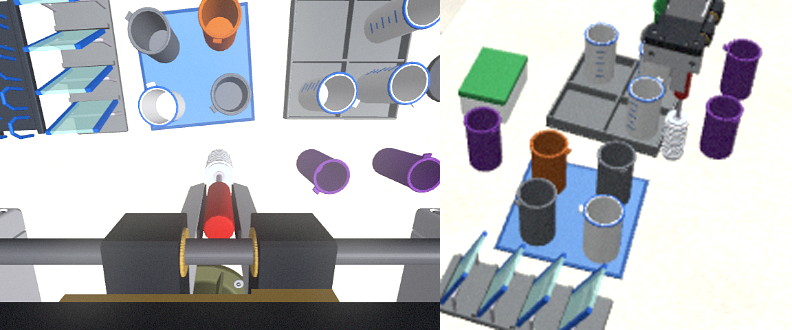

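The brush is held, with its tip near wrist (317,225). The spare rim is at wrist (230,151), and the stray stands on the mat.

Run:
```python
from h import *
c=load('w6'); print(ray(c,[(230,151),(334.5,135),(219.6,50),(320,36)],.098)[:,:2])
print('tip proj if vertical',proj(c,[[.396,-.0375,.157]]))
# red handle centre and white head in side
```

```text
[[ 0.46803523  0.05434519]
 [ 0.48352405 -0.05198123]
 [ 0.56155126  0.05832372]
 [ 0.57341245 -0.03738728]]
tip proj if vertical [[320.53202876 233.21019873]]
```

Call:
{"name": "arm_command", "arguments": {"increments": [{"gripper": 0.1, "slide": [0.035, 0.045, 0.0], "yaw": 0.0}, {"gripper": 0.1, "slide": [0.0685, 0.088, 0.0], "yaw": 0.0}, {"gripper": 0.1, "slide": [0.0685, 0.088, 0.0], "yaw": 0.0}, {"gripper": 0.1, "slide": [0.0685, 0.088, 0.0], "yaw": 0.0}, {"gripper": 0.1, "slide": [0.0685, 0.088, -0.03], "yaw": 0.0}, {"gripper": 0.1, "slide": [0.0685, 0.088, -0.03], "yaw": 0.0}]}}

```text
time_s: 16.4
ee_pos: [0.466, 0.0511, 0.2187]
eef_rot: [3.141, 0.003, -0.004]
force: [-0.8, 0.2, 0.2]
grip_width: 0.0194
```

Run:
```python
from h import *
c=shot('wrist','w7');o=readout.get_obs();print(o['ee_pos'],o['force'])
d=shot('side','s7')
im=np.hstack([cv2.resize(c['color'][150:330,220:420],(400,360),interpolation=cv2.INTER_CUBIC),cv2.resize(d['color'][190:320,300:444],(400,360),interpolation=cv2.INTER_CUBIC)])
cv2.imwrite('pics/w7b.png',cv2.convertScaleAbs(im[:,:,::-1],alpha=1.5))
```

```text
[0.46672569 0.05123208 0.22014239] [0.07077416 0.09652304 0.280825  ]
```

View pics/w7b.png

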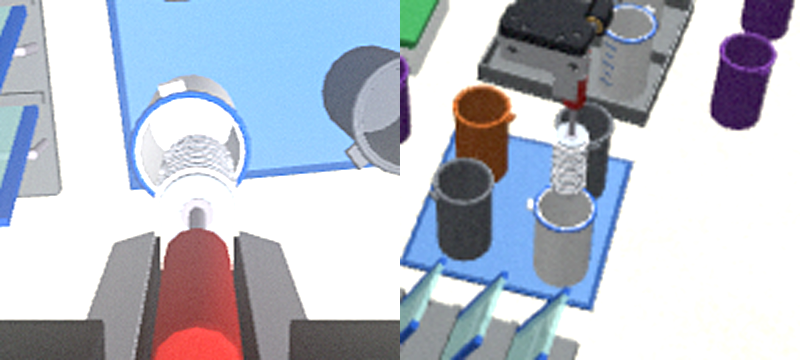

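Run:
```python
from h import *
c=load('w7'); print(ray(c,[(220+189/2,150+148/2)],.098), proj(c,[[.4645,.0505,.124],[.4645,.0505,.2]]))
d=load('s7');print(proj(d,[[.464,.052,.098],[.467,.054,.098],[.4645,.0505,.124]]),300+566*144/400-144, 190+207*130/360)
```

```text
[[0.4658035  0.05535551 0.098     ]] [[319.56618031 231.42545982]
 [320.07113496 256.66241342]]
[[358.45884716 263.47314083]
 [357.13090567 263.69745596]
 [358.92420076 256.75987921]] 359.76 264.75
```

Call:
{"name": "arm_command", "arguments": {"increments": [{"gripper": 0.1, "slide": [0.001, 0.0025, 0.0], "yaw": 0.0}, {"gripper": 0.1, "slide": [0.001, 0.0025, -0.03], "yaw": 0.0}, {"gripper": 0.1, "slide": [0.001, 0.0025, -0.06], "yaw": 0.0}, {"gripper": 0.1, "slide": [0.001, 0.0025, -0.09], "yaw": 0.0}, {"gripper": 0.1, "slide": [0.001, 0.0025, -0.106], "yaw": 0.0}, {"gripper": 0.1, "slide": [0.001, 0.0025, -0.106], "yaw": 0.0}, {"gripper": 0.1, "slide": [0.001, 0.0025, -0.106], "yaw": 0.0}]}}

```text
time_s: 17.38
ee_pos: [0.4689, 0.0548, 0.1151]
eef_rot: [-3.141, -0.002, -0.002]
force: [0.3, -0.0, -0.2]
grip_width: 0.0195
```

Call:
{"name": "arm_command", "arguments": {"increments": [{"gripper": 0.1, "slide": [0.0, 0.0, 0.03], "yaw": 0.0}, {"gripper": 0.1, "slide": [0.0, 0.0, 0.06], "yaw": 0.0}, {"gripper": 0.1, "slide": [0.0, 0.0, 0.06], "yaw": 0.0}, {"gripper": 0.1, "slide": [0.0, 0.0, 0.06], "yaw": 0.0}, {"gripper": 0.1, "slide": [0.0, 0.0, 0.03], "yaw": 0.0}, {"gripper": 0.1, "slide": [0.0, 0.0, -0.002], "yaw": 0.0}, {"gripper": 0.1, "slide": [0.0, 0.0, -0.002], "yaw": 0.0}, {"gripper": 0.1, "slide": [0.0, 0.0, -0.002], "yaw": 0.0}]}}

```text
time_s: 18.38
ee_pos: [0.4685, 0.0547, 0.1126]
eef_rot: [-3.142, -0.001, -0.002]
force: [0.2, -0.0, -1.0]
grip_width: 0.0199
```

Call:
{"name": "arm_command", "arguments": {"increments": [{"gripper": 0.1, "slide": [0.0, 0.0, 0.03], "yaw": 0.0}, {"gripper": 0.1, "slide": [0.0, 0.0, 0.062], "yaw": 0.0}, {"gripper": 0.1, "slide": [0.0, 0.0, 0.062], "yaw": 0.0}, {"gripper": 0.1, "slide": [0.0, 0.0, 0.062], "yaw": 0.0}, {"gripper": 0.1, "slide": [0.0, 0.0, 0.03], "yaw": 0.0}, {"gripper": 0.1, "slide": [0.0, 0.0, 0.0], "yaw": 0.0}, {"gripper": 0.1, "slide": [0.0, 0.0, 0.0], "yaw": 0.0}, {"gripper": 0.1, "slide": [0.0, 0.0, 0.0], "yaw": 0.0}]}}

```text
time_s: 19.38
ee_pos: [0.4685, 0.0547, 0.1126]
eef_rot: [-3.142, -0.001, -0.002]
force: [-0.5, 0.2, -0.6]
grip_width: 0.0195
```

Call:
{"name": "arm_command", "arguments": {"increments": [{"gripper": 0.1, "slide": [0.0, 0.0, 0.03], "yaw": 0.0}, {"gripper": 0.1, "slide": [0.0, 0.0, 0.06], "yaw": 0.0}, {"gripper": 0.1, "slide": [0.0, 0.0, 0.06], "yaw": 0.0}, {"gripper": 0.1, "slide": [0.0, 0.0, 0.06], "yaw": 0.0}, {"gripper": 0.1, "slide": [0.0, 0.0, 0.03], "yaw": 0.0}, {"gripper": 0.1, "slide": [0.0, 0.0, 0.0], "yaw": 0.0}, {"gripper": 0.1, "slide": [0.0, 0.0, 0.0], "yaw": 0.0}, {"gripper": 0.1, "slide": [0.0, 0.0, 0.0], "yaw": 0.0}]}}

```text
time_s: 20.38
ee_pos: [0.4685, 0.0547, 0.1126]
eef_rot: [-3.142, -0.0, -0.002]
force: [-0.6, 1.1, 0.2]
grip_width: 0.0198
```

Call:
{"name": "arm_command", "arguments": {"increments": [{"gripper": 0.1, "slide": [0.0, 0.0, 0.05], "yaw": 0.0}, {"gripper": 0.1, "slide": [0.0, 0.0, 0.06], "yaw": 0.0}, {"gripper": 0.1, "slide": [0.0, 0.0, 0.06], "yaw": 0.0}, {"gripper": 0.1, "slide": [0.0, 0.0, 0.1], "yaw": 0.0}, {"gripper": 0.1, "slide": [0.0, 0.0, 0.135], "yaw": 0.0}, {"gripper": 0.1, "slide": [0.0, 0.0, 0.135], "yaw": 0.0}, {"gripper": 0.1, "slide": [0.0, 0.0, 0.135], "yaw": 0.0}]}}

```text
time_s: 21.25
ee_pos: [0.4677, 0.0547, 0.2452]
eef_rot: [3.141, 0.002, -0.002]
force: [-0.7, -0.2, -1.6]
grip_width: 0.0195
```

Call:
{"name": "arm_command", "arguments": {"increments": [{"gripper": 0.1, "slide": [0.005, -0.06, 0.0], "yaw": 0.0}, {"gripper": 0.1, "slide": [0.01, -0.12, 0.0], "yaw": 0.0}, {"gripper": 0.1, "slide": [0.015, -0.18, 0.0], "yaw": 0.0}, {"gripper": 0.1, "slide": [0.02, -0.24, 0.0], "yaw": 0.0}, {"gripper": 0.1, "slide": [0.025, -0.3, 0.0], "yaw": 0.0}, {"gripper": 0.1, "slide": [0.03, -0.36, 0.0], "yaw": 0.0}, {"gripper": 0.1, "slide": [0.04, -0.41, 0.0], "yaw": 0.0}, {"gripper": 0.1, "slide": [0.045, -0.45, 0.0], "yaw": 0.0}]}}

```text
time_s: 22.25
ee_pos: [0.5127, -0.3971, 0.2442]
eef_rot: [-3.139, 0.003, -0.003]
force: [0.6, -0.3, 0.7]
grip_width: 0.0199
```

Call:
{"name": "arm_command", "arguments": {"increments": [{"gripper": 0.1, "slide": [0.004, -0.04, 0.0], "yaw": 0.0}, {"gripper": 0.1, "slide": [0.004, -0.055, 0.0], "yaw": 0.0}, {"gripper": 0.1, "slide": [0.004, -0.055, 0.0], "yaw": 0.0}, {"gripper": 0.1, "slide": [0.004, -0.055, 0.0], "yaw": 0.0}, {"gripper": 0.1, "slide": [0.004, -0.055, 0.0], "yaw": 0.0}]}}

```text
time_s: 22.88
ee_pos: [0.5174, -0.4495, 0.2469]
eef_rot: [-3.142, -0.0, -0.001]
force: [-0.3, -1.1, -0.4]
grip_width: 0.0194
```

Run:
```python
from h import *
c=shot('wrist','w8');o=readout.get_obs();print(o['ee_pos'],o['force'])
d=shot('side','s8')
for n,x in (('w',c),('s',d)):
    h=cv2.cvtColor(x['color'],cv2.COLOR_RGB2HSV); m=((h[...,0]>55)&(h[...,0]<80)&(h[...,1]>150)&(h[...,2]>30)).astype('uint8')
    q,l,s,ce=cv2.connectedComponentsWithStats(m)
    for i in range(1,q):
        if s[i,4]>60: print(n,s[i],ce[i])
print('stand mouth proj side',proj(d,[[.515,-.452,.082],[.515,-.4515,.149]]), proj(c,[[.515,-.452,.082],[.515,-.4515,.149]]))
```

```text
[ 0.51739808 -0.44959848  0.24709186] [-0.47306013 -0.58220688 -0.81305347]
w [   8    0  129   38 4063] [70.55131676 16.12527689]
s [386 150  16  21 160] [393.025   160.00625]
stand mouth proj side [[393.12874501 153.52197227]
 [395.20637053 137.1195987 ]] [[321.04939497 217.86769809]
 [321.12947902 231.83305271]]
```

Call:
{"name": "arm_command", "arguments": {"increments": [{"gripper": 0.1, "slide": [0.0, -0.001, -0.03], "yaw": 0.0}, {"gripper": 0.1, "slide": [0.0, -0.001, -0.06], "yaw": 0.0}, {"gripper": 0.1, "slide": [0.0, -0.001, -0.09], "yaw": 0.0}, {"gripper": 0.1, "slide": [0.0, -0.001, -0.115], "yaw": 0.0}, {"gripper": 0.1, "slide": [0.0, -0.001, -0.133], "yaw": 0.0}, {"gripper": 0.1, "slide": [0.0, -0.001, -0.134], "yaw": 0.0}, {"gripper": 0.1, "slide": [0.0, -0.001, -0.134], "yaw": 0.0}]}}

```text
time_s: 23.85
ee_pos: [0.5174, -0.4514, 0.1137]
eef_rot: [3.141, -0.001, -0.002]
force: [0.8, 0.6, 0.4]
grip_width: 0.0197
```

Call:
{"name": "arm_command", "arguments": {"increments": [{"gripper": 0.4, "slide": [0.0, 0.0, 0.0], "yaw": 0.0}, {"gripper": 0.4, "slide": [0.0, 0.0, 0.0], "yaw": 0.0}, {"gripper": 0.4, "slide": [0.0, 0.0, 0.0], "yaw": 0.0}, {"gripper": 0.4, "slide": [0.0, 0.0, 0.0], "yaw": 0.0}, {"gripper": 0.4, "slide": [0.0, 0.0, 0.0], "yaw": 0.0}, {"gripper": 0.4, "slide": [0.0, 0.0, 0.05], "yaw": 0.0}, {"gripper": 0.4, "slide": [0.0, 0.0, 0.1], "yaw": 0.0}, {"gripper": 0.4, "slide": [0.0, 0.0, 0.15], "yaw": 0.0}]}}

```text
time_s: 24.85
ee_pos: [0.517, -0.4511, 0.2646]
eef_rot: [3.142, -0.0, -0.002]
force: [-0.4, -0.6, 0.1]
grip_width: 0.0374
```

Call:
{"name": "arm_command", "arguments": {"increments": [{"gripper": 0.85, "slide": [-0.02, 0.06, 0.0], "yaw": 0.0}, {"gripper": 0.85, "slide": [-0.04, 0.12, 0.0], "yaw": 0.0}, {"gripper": 0.85, "slide": [-0.06, 0.18, 0.0], "yaw": 0.0}, {"gripper": 0.85, "slide": [-0.08, 0.24, 0.0], "yaw": 0.0}, {"gripper": 0.85, "slide": [-0.1, 0.3, 0.0], "yaw": 0.0}, {"gripper": 0.85, "slide": [-0.12, 0.35, 0.0], "yaw": 0.0}, {"gripper": 0.85, "slide": [-0.12, 0.4, 0.0], "yaw": 0.0}, {"gripper": 0.85, "slide": [-0.12, 0.4, 0.0], "yaw": 0.0}]}}

```text
time_s: 25.85
ee_pos: [0.397, -0.0491, 0.2634]
eef_rot: [3.141, -0.002, 0.002]
force: [0.5, -0.5, -0.1]
grip_width: 0.08
```

Run:
```python
from h import *
c=shot('wrist','w9');o=readout.get_obs();print(o['ee_pos'],o['force'])
d=shot('top','t9')
h=cv2.cvtColor(c['color'],cv2.COLOR_RGB2HSV)
# blue rims of the spare: predicted location
print('pred spare',proj(c,[[.466,.053,.098]]))
m=((h[...,0]>100)&(h[...,0]<125)&(h[...,1]>120)&(h[...,2]>60)).astype('uint8')
im=np.hstack([cv2.resize(c['color'],(400,300)),cv2.resize(d['color'][160:385,260:560],(400,300))])
cv2.imwrite('pics/w9b.png',cv2.convertScaleAbs(im[:,:,::-1],alpha=1.5))
```

```text
[ 0.39720436 -0.05048807  0.26327102] [-0.41981744  0.74297237 -0.02726644]
pred spare [[222.56971633 151.56433388]]
```

View pics/w9b.png

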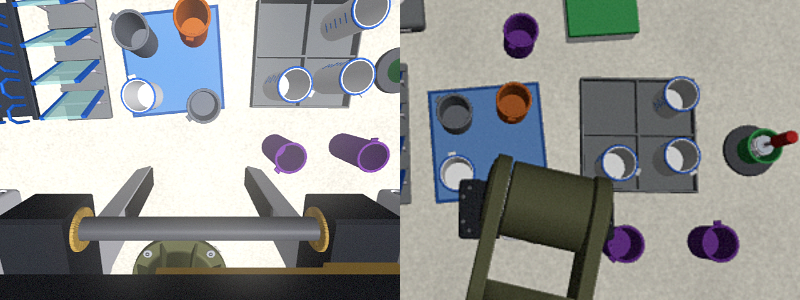

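The brush stands in its stand again. The stock steel beaker has been knocked towards -x, with its rim now at wrist (326,170), so I'm computing its position. The spare is at (222,155).

Run:
```python
from h import *
c=load('w9'); P=ray(c,[(326,170),(222,154),(208,53),(310,36)],.098)[:,:2];print(P)
B=ray(c,[(200,11),(357,176),(221,187)],.003)[:,:2];print(B)
cen=np.array([.527,.0025]);a=.096;R=np.array([[np.cos(a),-np.sin(a)],[np.sin(a),np.cos(a)]]);print((P-cen)@R)
```

```text
[[ 0.44702388 -0.05670671]
 [ 0.46348757  0.05376564]
 [ 0.56108354  0.06136172]
 [ 0.57652389 -0.0399848 ]]
[[ 0.63045993  0.09491713]
 [ 0.43380581 -0.10067648]
 [ 0.41867107  0.08336091]]
[[-0.08528299 -0.05126818]
 [-0.05830604  0.05711743]
 [ 0.03956865  0.05532369]
 [ 0.04522358 -0.04703617]]
```

Call:
{"name": "arm_command", "arguments": {"grip_force": 15, "increments": [{"gripper": 0.85, "slide": [0.034, 0.05, 0.0], "yaw": 0.0}, {"gripper": 0.85, "slide": [0.068, 0.1035, 0.0], "yaw": 0.0}, {"gripper": 0.85, "slide": [0.068, 0.1035, -0.02], "yaw": 0.0}, {"gripper": 0.85, "slide": [0.068, 0.1035, -0.07], "yaw": 0.0}, {"gripper": 0.85, "slide": [0.068, 0.1035, -0.12], "yaw": 0.0}, {"gripper": 0.85, "slide": [0.068, 0.1035, -0.17], "yaw": 0.0}, {"gripper": 0.85, "slide": [0.068, 0.1035, -0.22], "yaw": 0.0}, {"gripper": 0.85, "slide": [0.068, 0.1035, -0.241], "yaw": 0.0}]}}

```text
time_s: 26.95
ee_pos: [0.4641, 0.0507, 0.019]
eef_rot: [3.141, 0.004, -0.004]
force: [0.9, 0.5, 0.6]
grip_width: 0.08
```

Call:
{"name": "arm_command", "arguments": {"increments": [{"gripper": 0.5, "slide": [0.0, 0.0, 0.0], "yaw": 0.0}, {"gripper": 0.5, "slide": [0.0, 0.0, 0.0], "yaw": 0.0}, {"gripper": 0.5, "slide": [0.0, 0.0, 0.0], "yaw": 0.0}, {"gripper": 0.5, "slide": [0.0, 0.0, 0.0], "yaw": 0.0}, {"gripper": 0.5, "slide": [0.0, 0.0, 0.0], "yaw": 0.0}, {"gripper": 0.5, "slide": [0.0, 0.0, 0.0], "yaw": 0.0}]}}

```text
time_s: 27.7
ee_pos: [0.466, 0.0521, 0.0229]
eef_rot: [3.141, -0.002, -0.002]
force: [-0.6, -1.2, 7.5]
grip_width: 0.0547
```

Call:
{"name": "arm_command", "arguments": {"increments": [{"gripper": 0.5, "slide": [0.0, 0.0, 0.03], "yaw": 0.0}, {"gripper": 0.5, "slide": [0.0, 0.0, 0.08], "yaw": 0.0}, {"gripper": 0.5, "slide": [0.0, 0.0, 0.13], "yaw": 0.0}, {"gripper": 0.5, "slide": [0.0, 0.0, 0.16], "yaw": 0.0}, {"gripper": 0.5, "slide": [0.0, 0.0, 0.16], "yaw": 0.0}, {"gripper": 0.5, "slide": [0.0, 0.0, 0.16], "yaw": 0.0}]}}

```text
time_s: 28.45
ee_pos: [0.4646, 0.0522, 0.1806]
eef_rot: [3.142, 0.002, -0.002]
force: [-1.0, 0.1, -2.0]
grip_width: 0.0549
```

Call:
{"name": "arm_command", "arguments": {"increments": [{"gripper": 0.5, "slide": [0.025, -0.05, 0.0], "yaw": 0.0}, {"gripper": 0.5, "slide": [0.05, -0.1, 0.0], "yaw": 0.0}, {"gripper": 0.5, "slide": [0.075, -0.15, 0.0], "yaw": 0.0}, {"gripper": 0.5, "slide": [0.1, -0.2, 0.0], "yaw": 0.0}, {"gripper": 0.5, "slide": [0.123, -0.25, 0.0], "yaw": 0.0}, {"gripper": 0.5, "slide": [0.123, -0.262, 0.0], "yaw": 0.0}, {"gripper": 0.5, "slide": [0.123, -0.262, 0.0], "yaw": 0.0}, {"gripper": 0.5, "slide": [0.123, -0.262, -0.03], "yaw": 0.0}]}}

```text
time_s: 29.45
ee_pos: [0.5888, -0.2088, 0.1531]
eef_rot: [3.14, -0.003, -0.001]
force: [0.4, -0.4, -2.2]
grip_width: 0.055
```

Call:
{"name": "arm_command", "arguments": {"increments": [{"gripper": 0.5, "slide": [0.0, 0.0, -0.05], "yaw": 0.0}, {"gripper": 0.5, "slide": [0.0, 0.0, -0.1], "yaw": 0.0}, {"gripper": 0.5, "slide": [0.0, 0.0, -0.12], "yaw": 0.0}, {"gripper": 0.5, "slide": [0.0, 0.0, -0.127], "yaw": 0.0}, {"gripper": 0.5, "slide": [0.0, 0.0, -0.128], "yaw": 0.0}, {"gripper": 0.5, "slide": [0.0, 0.0, -0.128], "yaw": 0.0}]}}

```text
time_s: 30.2
ee_pos: [0.5889, -0.2101, 0.0254]
eef_rot: [3.141, -0.002, -0.002]
force: [0.4, 0.7, -0.5]
grip_width: 0.0546
```

Call:
{"name": "arm_command", "arguments": {"increments": [{"gripper": 0.5, "slide": [0.0, 0.0, -0.001], "yaw": 0.0}, {"gripper": 0.75, "slide": [0.0, 0.0, -0.001], "yaw": 0.0}, {"gripper": 0.75, "slide": [0.0, 0.0, -0.001], "yaw": 0.0}, {"gripper": 0.75, "slide": [0.0, 0.0, -0.001], "yaw": 0.0}, {"gripper": 0.75, "slide": [0.0, 0.0, -0.001], "yaw": 0.0}, {"gripper": 0.75, "slide": [0.0, 0.0, 0.05], "yaw": 0.0}, {"gripper": 0.75, "slide": [0.0, 0.0, 0.11], "yaw": 0.0}, {"gripper": 0.75, "slide": [0.0, 0.0, 0.17], "yaw": 0.0}]}}

```text
time_s: 31.2
ee_pos: [0.5879, -0.2097, 0.1958]
eef_rot: [-3.142, 0.0, -0.002]
force: [0.0, -0.2, -0.4]
grip_width: 0.0709
```

Call:
{"name": "arm_command", "arguments": {"increments": [{"gripper": 0.5, "slide": [0.0, 0.04, 0.06], "yaw": 0.18}, {"gripper": 0.5, "slide": [-0.01, 0.08, 0.1], "yaw": 0.36}, {"gripper": 0.5, "slide": [-0.02, 0.12, 0.1], "yaw": 0.54}, {"gripper": 0.5, "slide": [-0.03, 0.15, 0.1], "yaw": 0.72}, {"gripper": 0.5, "slide": [-0.04, 0.18, 0.1], "yaw": 0.9}, {"gripper": 0.5, "slide": [-0.05, 0.21, 0.1], "yaw": 1.08}, {"gripper": 0.5, "slide": [-0.06, 0.24, 0.1], "yaw": 1.26}, {"gripper": 0.5, "slide": [-0.06, 0.27, 0.1], "yaw": 1.44}]}}

```text
time_s: 32.2
ee_pos: [0.5277, 0.0611, 0.2943]
eef_rot: [3.141, -0.0, 1.444]
force: [-0.5, 0.9, 0.6]
grip_width: 0.0472
```

Call:
{"name": "arm_command", "arguments": {"increments": [{"gripper": 0.5, "slide": [0.0, 0.03, 0.0], "yaw": 0.17}, {"gripper": 0.5, "slide": [0.0, 0.03, 0.0], "yaw": 0.17}, {"gripper": 0.5, "slide": [0.0, 0.03, 0.0], "yaw": 0.17}]}}

```text
time_s: 32.58
ee_pos: [0.5282, 0.0896, 0.2938]
eef_rot: [-3.142, 0.0, 1.605]
force: [0.1, -0.5, -0.5]
grip_width: 0.047
```

Run:
```python
from h import *
c=shot('wrist','w10');o=readout.get_obs();print(o['ee_pos'],o['eef_rot'],o['force'])
cv2.imwrite('pics/w10b.png',cv2.convertScaleAbs(c['color'][:,:,::-1],alpha=1.4))
```

```text
[0.52822217 0.08937543 0.29383949] [-3.14155568e+00  1.99203468e-04  1.60482529e+00] [ 0.69846363 -0.03432405  0.06089498]
```

View pics/w10b.png

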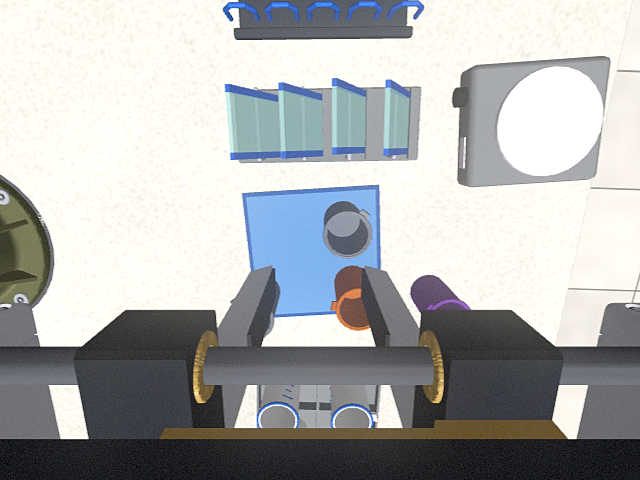

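Four leaning plates, top edges at x = 226/279/333/386 from rows ~82 to ~156. The drain spans (232–419, 88–161). The five near rack wires are at row ~8, x = 238–412.

Run:
```python
from h import *
np.set_printoptions(precision=4,suppress=True)
c=load('w10')
D=ray(c,[(232,89),(419,87),(416,160),(239,162)],.012)[:,:2];print('drain',D,D.mean(0))
t=ray(c,[(226,85),(231,158),(279,83),(280,157),(333,79),(333,153),(386,81),(385,155)],.103)[:,:2];print('tops',t)
print('edge ang',np.arctan2(t[6]-t[0],1)[1]/np.hypot(*(t[6]-t[0])))
print('rack wires',ray(c,[(238,8),(279,8),(323,8),(368,8),(412,8)],.057)[:,:2], 'base edge',ray(c,[(235,33),(412,32)],.011)[:,:2])
```

```text
drain [[0.4105 0.2337]
 [0.6581 0.2448]
 [0.6639 0.1504]
 [0.4178 0.1392]] [0.5376 0.192 ]
tops [[0.4254 0.2243]
 [0.4288 0.1474]
 [0.4826 0.2283]
 [0.4843 0.1504]
 [0.5407 0.2343]
 [0.5442 0.1569]
 [0.5979 0.2343]
 [0.6031 0.1567]]
edge ang 0.05797050354915949
rack wires [[0.4301 0.314 ]
 [0.477  0.3156]
 [0.5274 0.3174]
 [0.5789 0.3192]
 [0.6293 0.321 ]] base edge [[0.4158 0.301 ]
 [0.6425 0.3101]]
```

Call:
{"name": "arm_command", "arguments": {"grip_force": 12, "increments": [{"gripper": 0.5, "slide": [0.042, 0.05, 0.0], "yaw": 0.01}, {"gripper": 0.5, "slide": [0.084, 0.1, 0.0], "yaw": 0.01}, {"gripper": 0.5, "slide": [0.084, 0.104, -0.04], "yaw": 0.01}, {"gripper": 0.5, "slide": [0.084, 0.104, -0.09], "yaw": 0.01}, {"gripper": 0.5, "slide": [0.084, 0.104, -0.14], "yaw": 0.01}, {"gripper": 0.5, "slide": [0.084, 0.104, -0.18], "yaw": 0.01}, {"gripper": 0.5, "slide": [0.084, 0.104, -0.18], "yaw": 0.01}, {"gripper": 0.5, "slide": [0.084, 0.104, -0.18], "yaw": 0.01}]}}

```text
time_s: 33.62
ee_pos: [0.6132, 0.1939, 0.116]
eef_rot: [3.139, -0.0, 1.616]
force: [0.0, 0.6, 1.0]
grip_width: 0.0468
```

Call:
{"name": "arm_command", "arguments": {"increments": [{"gripper": 0.5, "slide": [0.0, 0.0, -0.03], "yaw": 0.0}, {"gripper": 0.5, "slide": [0.0, 0.0, -0.055], "yaw": 0.0}, {"gripper": 0.5, "slide": [0.0, 0.0, -0.075], "yaw": 0.0}, {"gripper": 0.5, "slide": [0.0, 0.0, -0.075], "yaw": 0.0}]}}

```text
time_s: 34.12
ee_pos: [0.6121, 0.194, 0.0387]
eef_rot: [-3.141, 0.0, 1.618]
force: [0.3, -0.6, 0.5]
grip_width: 0.0472
```

Call:
{"name": "arm_command", "arguments": {"increments": [{"gripper": 0.3, "slide": [0.0, 0.0, 0.0], "yaw": 0.0}, {"gripper": 0.3, "slide": [0.003, 0.0, 0.0], "yaw": 0.0}, {"gripper": 0.25, "slide": [0.006, 0.0, 0.0], "yaw": 0.0}, {"gripper": 0.2, "slide": [0.01, 0.0, 0.0], "yaw": 0.0}, {"gripper": 0.15, "slide": [0.013, 0.0, 0.0], "yaw": 0.0}, {"gripper": 0.1, "slide": [0.016, 0.0, 0.0], "yaw": 0.0}, {"gripper": 0.0, "slide": [0.019, 0.0, 0.0], "yaw": 0.0}, {"gripper": 0.0, "slide": [0.019, 0.0, 0.0], "yaw": 0.0}]}}

```text
time_s: 35.12
ee_pos: [0.6312, 0.1942, 0.0391]
eef_rot: [-3.141, -0.0, 1.618]
force: [-1.1, -0.5, 4.7]
grip_width: 0.0056
```

Call:
{"name": "arm_command", "arguments": {"increments": [{"gripper": 0.0, "slide": [0.0, 0.0, 0.0], "yaw": 0.0}, {"gripper": 0.0, "slide": [0.0, 0.0, 0.0], "yaw": 0.0}, {"gripper": 0.0, "slide": [0.0, 0.0, 0.0], "yaw": 0.0}, {"gripper": 0.0, "slide": [0.0, 0.0, 0.0], "yaw": 0.0}]}}

```text
time_s: 35.62
ee_pos: [0.6312, 0.1942, 0.0391]
eef_rot: [3.141, -0.0, 1.618]
force: [-1.1, 0.4, 5.0]
grip_width: 0.0059
```

Call:
{"name": "arm_command", "arguments": {"increments": [{"gripper": 0.0, "slide": [0.0, 0.0, 0.015], "yaw": 0.0}, {"gripper": 0.0, "slide": [0.0, 0.0, 0.04], "yaw": 0.0}, {"gripper": 0.0, "slide": [0.0, 0.0, 0.08], "yaw": 0.0}, {"gripper": 0.0, "slide": [0.0, 0.0, 0.1], "yaw": 0.0}, {"gripper": 0.0, "slide": [0.0, 0.0, 0.1], "yaw": 0.0}, {"gripper": 0.0, "slide": [-0.01, 0.05, 0.1], "yaw": 0.0}, {"gripper": 0.0, "slide": [-0.02, 0.07, 0.1], "yaw": 0.0}, {"gripper": 0.0, "slide": [-0.025, 0.07, 0.1], "yaw": 0.0}]}}

```text
time_s: 36.62
ee_pos: [0.6051, 0.265, 0.1377]
eef_rot: [-3.14, 0.001, 1.62]
force: [-0.6, -0.3, -1.7]
grip_width: 0.006
```

Run:
```python
from h import *
c=shot('wrist','w11');o=readout.get_obs();print(o['ee_pos'],o['eef_rot'],o['force'],o['grip_width'])
d=shot('side','s11')
im=np.hstack([cv2.resize(c['color'],(400,300)),cv2.resize(d['color'][250:415,230:395],(300,300),interpolation=cv2.INTER_CUBIC)])
cv2.imwrite('pics/w11b.png',cv2.convertScaleAbs(im[:,:,::-1],alpha=1.4))
```

```text
[0.60514911 0.26408698 0.13810323] [-3.14034587e+00  6.17516214e-04  1.61888457e+00] [-0.73476032 -0.23807807 -1.00029251] 0.0061276855160601815
```

View pics/w11b.png

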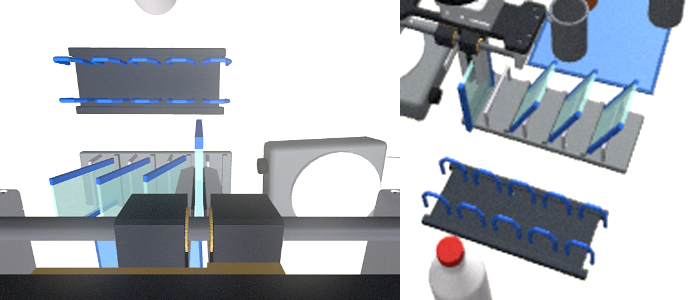

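Run:
```python
from h import *
np.set_printoptions(precision=4,suppress=True)
c=load('w11');d=load('s11')
B=ray(c,[(110,75),(355,75),(354,181),(123,181)],.011)[:,:2];print('rack',B,B.mean(0))
print('wires far',ray(c,[(95,96),(368,96)],.057)[:,:2],'near',ray(c,[(96,161),(368,161)],.057)[:,:2])
for z in (.105,.11,.115,.12): print(z,proj(d,[[.604,.303,z]]))
h=cv2.cvtColor(d['color'],cv2.COLOR_RGB2HSV);m=((h[...,0]>100)&(h[...,0]<125)&(h[...,1]>130)&(h[...,2]>40))
s=m[280:330,255:285];ys,xs=np.nonzero(s);print('strip lowest',ys.max()+280,xs[ys==ys.max()]+255, xs.min()+255,xs.max()+255)
```

```text
rack [[0.4117 0.3916]
 [0.6329 0.4026]
 [0.6391 0.3078]
 [0.4151 0.2967]] [0.5247 0.3497]
wires far [[0.4241 0.3682]
 [0.6403 0.3789]] near [[0.4195 0.3175]
 [0.6446 0.3286]]
0.105 [[267.2352 322.158 ]]
0.11 [[267.0064 321.0432]]
0.115 [[266.7759 319.9205]]
0.12 [[266.5438 318.7896]]
strip lowest 321 [267 268] 262 281
```

Run:
```python
from h import *
np.set_printoptions(precision=4,suppress=True)
for n,f,box in (('top','top0',(200,325,150,205)),('side','s11',(330,410,230,350)),('wrist','w11',(85,175,80,380))):
    c=load(f);h=cv2.cvtColor(c['color'],cv2.COLOR_RGB2HSV);m=((h[...,0]>100)&(h[...,0]<125)&(h[...,1]>140)&(h[...,2]>40)).astype('uint8')
    k=np.zeros_like(m);k[box[0]:box[1],box[2]:box[3]]=1;m=m*k
    q,l,s,ce=cv2.connectedComponentsWithStats(m,connectivity=8)
    for i in range(1,q):
        if s[i,4]>8:
            x,y,w,hh,a=s[i];print(n,s[i],ray(c,[ce[i]],.05)[0,:2], ray(c,[(x,y),(x+w,y+hh)],.057)[:,:2].ravel())
```

```text
top [162 213   8  19  61] [0.6209 0.3733] [0.6394 0.3783 0.5953 0.3575]
top [185 212   7  19  56] [0.6232 0.3214] [0.6422 0.3257 0.598  0.3075]
top [184 233   8  19  63] [0.5749 0.3192] [0.5932 0.3255 0.5497 0.3051]
top [161 234   9  18  67] [0.5729 0.3708] [0.5905 0.3777 0.5493 0.3549]
top [161 255   9  19  69] [0.5233 0.3687] [0.5423 0.3748 0.4994 0.352 ]
top [184 254   8  19  65] [0.5255 0.3175] [0.545  0.3229 0.502  0.3027]
top [161 277   8  18  69] [0.4746 0.3667] [0.4925 0.3719 0.4523 0.3516]
top [184 276   8  19  65] [0.4771 0.3155] [0.4951 0.3203 0.4528 0.3003]
top [160 299   9  18  68] [0.4266 0.3651] [0.4433 0.3712 0.4038 0.3489]
top [184 298   8  18  62] [0.4282 0.3135] [0.446  0.3178 0.4064 0.298 ]
side [333 330   7   4  17] [0.4567 0.2364] [0.4624 0.2391 0.4427 0.2431]
side [252 337  15  13  51] [0.6153 0.3301] [0.6374 0.3296 0.588  0.3469]
side [270 343  16  13  68] [0.5697 0.3291] [0.5897 0.3278 0.5395 0.344 ]
side [289 349  16  13  69] [0.5208 0.3271] [0.5407 0.3252 0.4921 0.3413]
side [242 356  17  12  55] [0.6137 0.3813] [0.6355 0.3824 0.5844 0.3941]
side [308 356  
[... 319 characters left out ...]
 [0.4898 0.3745 0.4413 0.3902]
side [320 382  16  13  64] [0.4243 0.3717] [0.4413 0.3728 0.3972 0.3871]
wrist [  85   91  119   14 1078] [0.4572 0.3702] [0.4166 0.3715 0.5102 0.3657]
wrist [204  91  53  15 446] [0.5279 0.3739] [0.5106 0.3762 0.5525 0.3671]
wrist [264  92  48  14 361] [0.5755 0.376 ] [0.5579 0.3778 0.5963 0.3692]
wrist [324  93  38  13 195] [0.6197 0.3779] [0.6054 0.3794 0.6362 0.3712]
wrist [ 95 156 112   9 767] [0.4616 0.3201] [0.4191 0.3215 0.5113 0.3188]
wrist [209 157  50   8 321] [0.5302 0.3229] [0.5131 0.3254 0.5544 0.3209]
wrist [266 158  46   7 253] [0.5775 0.3247] [0.5602 0.3269 0.5984 0.3231]
wrist [324 160  44   5 128] [0.6246 0.326 ] [0.6082 0.3276 0.6449 0.3254]
```

Call:
{"name": "arm_command", "arguments": {"increments": [{"gripper": 0.0, "slide": [-0.002, 0.045, 0.0], "yaw": 0.0}, {"gripper": 0.0, "slide": [-0.004, 0.087, 0.0], "yaw": 0.0}, {"gripper": 0.0, "slide": [-0.004, 0.087, 0.0], "yaw": 0.0}, {"gripper": 0.0, "slide": [-0.004, 0.087, 0.0], "yaw": 0.0}, {"gripper": 0.0, "slide": [-0.004, 0.087, -0.03], "yaw": 0.0}, {"gripper": 0.0, "slide": [-0.004, 0.087, -0.05], "yaw": 0.0}, {"gripper": 0.0, "slide": [-0.004, 0.087, -0.065], "yaw": 0.0}, {"gripper": 0.0, "slide": [-0.004, 0.087, -0.065], "yaw": 0.0}]}}

```text
time_s: 37.72
ee_pos: [0.6019, 0.3506, 0.0728]
eef_rot: [-3.14, 0.001, 1.617]
force: [0.5, 1.1, -0.6]
grip_width: 0.006
```

Call:
{"name": "arm_command", "arguments": {"increments": [{"gripper": 0.0, "slide": [0.0, 0.0, -0.006], "yaw": 0.0}, {"gripper": 0.0, "slide": [0.0, 0.0, -0.012], "yaw": 0.0}, {"gripper": 0.0, "slide": [0.0, 0.0, -0.018], "yaw": 0.0}, {"gripper": 0.0, "slide": [0.0, 0.0, -0.018], "yaw": 0.0}]}}

```text
time_s: 38.22
ee_pos: [0.602, 0.3511, 0.0552]
eef_rot: [-3.141, 0.0, 1.618]
force: [-1.8, 0.2, -2.5]
grip_width: 0.0059
```

Bottom at about 28 mm with little force. Lowering in small steps.

Call:
{"name": "arm_command", "arguments": {"increments": [{"gripper": 0.0, "slide": [0.0, 0.0, -0.004], "yaw": 0.0}, {"gripper": 0.0, "slide": [0.0, 0.0, -0.008], "yaw": 0.0}, {"gripper": 0.0, "slide": [0.0, 0.0, -0.012], "yaw": 0.0}, {"gripper": 0.0, "slide": [0.0, 0.0, -0.014], "yaw": 0.0}, {"gripper": 0.0, "slide": [0.0, 0.0, -0.014], "yaw": 0.0}]}}

```text
time_s: 38.85
ee_pos: [0.6021, 0.3511, 0.0415]
eef_rot: [-3.141, 0.0, 1.618]
force: [-1.9, 0.8, -2.7]
grip_width: 0.006
```

Call:
{"name": "arm_command", "arguments": {"increments": [{"gripper": 0.0, "slide": [0.0, 0.0, -0.001], "yaw": 0.0}, {"gripper": 0.0, "slide": [0.0, 0.0, -0.002], "yaw": 0.0}, {"gripper": 0.0, "slide": [0.0, 0.0, -0.002], "yaw": 0.0}]}}

```text
time_s: 39.22
ee_pos: [0.6021, 0.3512, 0.0398]
eef_rot: [-3.142, -0.0, 1.618]
force: [-3.8, 0.4, 0.1]
grip_width: 0.0058
```

Floor contact: Fz rose by about 3 N at ee z 0.040, and the slot sits slightly to -x. Releasing.

Call:
{"name": "arm_command", "arguments": {"increments": [{"gripper": 0.1, "slide": [0.0, 0.0, 0.0], "yaw": 0.0}, {"gripper": 0.25, "slide": [0.0, 0.0, 0.0], "yaw": 0.0}, {"gripper": 0.25, "slide": [0.0, 0.0, 0.0], "yaw": 0.0}, {"gripper": 0.25, "slide": [0.0, 0.0, 0.0], "yaw": 0.0}, {"gripper": 0.25, "slide": [0.0, 0.0, 0.03], "yaw": 0.0}, {"gripper": 0.25, "slide": [0.0, 0.0, 0.08], "yaw": 0.0}, {"gripper": 0.25, "slide": [0.0, 0.0, 0.13], "yaw": 0.0}, {"gripper": 0.5, "slide": [-0.02, -0.06, 0.13], "yaw": 0.0}]}}

```text
time_s: 40.22
ee_pos: [0.5847, 0.2943, 0.1747]
eef_rot: [3.132, -0.004, 1.621]
force: [1.1, -0.8, -1.3]
grip_width: 0.0302
```

Call:
{"name": "arm_command", "arguments": {"increments": [{"gripper": 0.5, "slide": [-0.01, -0.05, 0.0], "yaw": 0.0}, {"gripper": 0.5, "slide": [-0.027, -0.099, 0.0], "yaw": 0.0}, {"gripper": 0.5, "slide": [-0.027, -0.099, 0.0], "yaw": 0.0}, {"gripper": 0.5, "slide": [-0.027, -0.099, 0.0], "yaw": 0.0}]}}

```text
time_s: 40.72
ee_pos: [0.5557, 0.1933, 0.1702]
eef_rot: [3.141, -0.0, 1.618]
force: [-0.2, -0.3, -0.2]
grip_width: 0.0471
```

Run:
```python
from h import *
np.set_printoptions(precision=4,suppress=True)
d=shot('side','s12');o=readout.get_obs();print(o['ee_pos'],o['eef_rot'],o['force'],o['grip_width'])
h=cv2.cvtColor(d['color'],cv2.COLOR_RGB2HSV);m=((h[...,0]>97)&(h[...,0]<125)&(h[...,1]>120)&(h[...,2]>40)).astype('uint8')
m[:280]=0;m[:,:225]=0;m[:,370:]=0
q,l,s,ce=cv2.connectedComponentsWithStats(m)
for i in range(1,q):
    if s[i,4]>15: print(s[i],ce[i].round(1))
print('expected strip near top/bottom:',proj(d,[[.600,.391,.111],[.600,.391,.011],[.600,.311,.111]]).tolist())
```

```text
[0.5557 0.1937 0.1699] [ 3.1412 -0.0002  1.6184] [ 0.6291 -0.3865  0.3178] 0.04701801750677405
[300 280  70  30 884] [342.5 288.1]
[290 306  17  17  63] [297.9 313.7]
[312 311  18  17  69] [320.3 318.9]
[333 317  20  18  79] [342.6 325.5]
[264 325  22  31 108] [274.4 343.6]
[252 336   6   9  19] [253.9 339. ]
[289 349  16  13  76] [296.5 353.8]
[242 352  17  22 129] [252.3 361.5]
[308 355  17  14  76] [315.6 360. ]
[261 361  17  14  84] [268.7 366.3]
[328 362  16  13  69] [334.6 365.9]
[280 368  17  14  86] [288.  372.9]
[300 375  17  14  88] [308.5 379.8]
[320 382  16  13  68] [327.2 385.6]
expected strip near top/bottom: [[250.46734336511074, 353.44980544081074], [256.14103703479816, 373.1590164159129], [266.9233706526714, 324.1481566948035]]
```

Plate 1 stands in the slot: strip tops at side (250,352) and (265,325), as expected. Next plate.

Call:
{"name": "arm_command", "arguments": {"increments": [{"gripper": 0.5, "slide": [-0.001, 0.0, -0.05], "yaw": 0.0}, {"gripper": 0.5, "slide": [-0.001, 0.0, -0.09], "yaw": 0.0}, {"gripper": 0.5, "slide": [-0.001, 0.0, -0.115], "yaw": 0.0}, {"gripper": 0.5, "slide": [-0.001, 0.0, -0.131], "yaw": 0.0}, {"gripper": 0.5, "slide": [-0.001, 0.0, -0.131], "yaw": 0.0}]}}

```text
time_s: 41.4
ee_pos: [0.5541, 0.1934, 0.038]
eef_rot: [-3.14, 0.0, 1.619]
force: [0.9, 0.2, 0.2]
grip_width: 0.047
```

Call:
{"name": "arm_command", "arguments": {"increments": [{"gripper": 0.3, "slide": [0.0, 0.0, 0.0], "yaw": 0.0}, {"gripper": 0.3, "slide": [0.003, 0.0, 0.0], "yaw": 0.0}, {"gripper": 0.25, "slide": [0.006, 0.0, 0.0], "yaw": 0.0}, {"gripper": 0.2, "slide": [0.01, 0.0, 0.0], "yaw": 0.0}, {"gripper": 0.15, "slide": [0.013, 0.0, 0.0], "yaw": 0.0}, {"gripper": 0.1, "slide": [0.016, 0.0, 0.0], "yaw": 0.0}, {"gripper": 0.0, "slide": [0.019, 0.0, 0.0], "yaw": 0.0}, {"gripper": 0.0, "slide": [0.019, 0.0, 0.0], "yaw": 0.0}]}}

```text
time_s: 42.4
ee_pos: [0.5734, 0.1929, 0.0391]
eef_rot: [-3.141, -0.0, 1.618]
force: [-1.3, -0.9, 5.1]
grip_width: 0.0057
```

Call:
{"name": "arm_command", "arguments": {"increments": [{"gripper": 0.0, "slide": [0.0, 0.0, 0.0], "yaw": 0.0}, {"gripper": 0.0, "slide": [0.0, 0.0, 0.0], "yaw": 0.0}, {"gripper": 0.0, "slide": [0.0, 0.0, 0.0], "yaw": 0.0}, {"gripper": 0.0, "slide": [0.0, 0.0, 0.015], "yaw": 0.0}, {"gripper": 0.0, "slide": [0.0, 0.0, 0.05], "yaw": 0.0}, {"gripper": 0.0, "slide": [0.0, 0.0, 0.1], "yaw": 0.0}, {"gripper": 0.0, "slide": [0.0, 0.0, 0.1], "yaw": 0.0}, {"gripper": 0.0, "slide": [0.0, 0.0, 0.1], "yaw": 0.0}]}}

```text
time_s: 43.4
ee_pos: [0.573, 0.1928, 0.1384]
eef_rot: [-3.141, 0.0, 1.618]
force: [0.2, -0.9, -0.8]
grip_width: 0.006
```

Call:
{"name": "arm_command", "arguments": {"increments": [{"gripper": 0.0, "slide": [-0.008, 0.055, 0.01], "yaw": 0.0}, {"gripper": 0.0, "slide": [-0.016, 0.11, 0.01], "yaw": 0.0}, {"gripper": 0.0, "slide": [-0.023, 0.156, 0.01], "yaw": 0.0}, {"gripper": 0.0, "slide": [-0.023, 0.156, 0.0], "yaw": 0.0}, {"gripper": 0.0, "slide": [-0.023, 0.156, 0.0], "yaw": 0.0}, {"gripper": 0.0, "slide": [-0.023, 0.156, -0.03], "yaw": 0.0}, {"gripper": 0.0, "slide": [-0.023, 0.156, -0.055], "yaw": 0.0}, {"gripper": 0.0, "slide": [-0.023, 0.156, -0.07], "yaw": 0.0}]}}

```text
time_s: 44.4
ee_pos: [0.5504, 0.3475, 0.0674]
eef_rot: [-3.14, 0.001, 1.616]
force: [0.4, -0.3, -2.1]
grip_width: 0.0059
```

Call:
{"name": "arm_command", "arguments": {"increments": [{"gripper": 0.0, "slide": [0.0, 0.0, -0.006], "yaw": 0.0}, {"gripper": 0.0, "slide": [0.0, 0.0, -0.012], "yaw": 0.0}, {"gripper": 0.0, "slide": [0.0, 0.0, -0.016], "yaw": 0.0}, {"gripper": 0.0, "slide": [0.0, 0.0, -0.02], "yaw": 0.0}, {"gripper": 0.0, "slide": [0.0, 0.0, -0.024], "yaw": 0.0}, {"gripper": 0.0, "slide": [0.0, 0.0, -0.026], "yaw": 0.0}, {"gripper": 0.0, "slide": [0.0, 0.0, -0.026], "yaw": 0.0}]}}

```text
time_s: 45.28
ee_pos: [0.5504, 0.3489, 0.0427]
eef_rot: [-3.141, 0.0, 1.618]
force: [0.1, 0.1, -0.2]
grip_width: 0.0059
```

Call:
{"name": "arm_command", "arguments": {"increments": [{"gripper": 0.0, "slide": [0.0, 0.0, -0.0015], "yaw": 0.0}, {"gripper": 0.0, "slide": [0.0, 0.0, -0.003], "yaw": 0.0}, {"gripper": 0.0, "slide": [0.0, 0.0, -0.003], "yaw": 0.0}]}}

```text
time_s: 45.65
ee_pos: [0.5503, 0.3489, 0.0397]
eef_rot: [-3.141, 0.0, 1.618]
force: [0.6, -0.1, -0.4]
grip_width: 0.0062
```

Call:
{"name": "arm_command", "arguments": {"increments": [{"gripper": 0.1, "slide": [0.0, 0.0, 0.0], "yaw": 0.0}, {"gripper": 0.25, "slide": [0.0, 0.0, 0.0], "yaw": 0.0}, {"gripper": 0.25, "slide": [0.0, 0.0, 0.0], "yaw": 0.0}, {"gripper": 0.25, "slide": [0.0, 0.0, 0.0], "yaw": 0.0}, {"gripper": 0.25, "slide": [0.0, 0.0, 0.03], "yaw": 0.0}, {"gripper": 0.25, "slide": [0.0, 0.0, 0.08], "yaw": 0.0}, {"gripper": 0.25, "slide": [0.0, 0.0, 0.13], "yaw": 0.0}, {"gripper": 0.5, "slide": [-0.02, -0.06, 0.13], "yaw": 0.0}]}}

```text
time_s: 46.65
ee_pos: [0.5328, 0.2918, 0.1743]
eef_rot: [3.133, -0.004, 1.621]
force: [1.3, -0.8, 0.1]
grip_width: 0.03
```

Call:
{"name": "arm_command", "arguments": {"increments": [{"gripper": 0.5, "slide": [-0.015, -0.05, 0.0], "yaw": 0.0}, {"gripper": 0.5, "slide": [-0.035, -0.102, 0.0], "yaw": 0.0}, {"gripper": 0.5, "slide": [-0.035, -0.102, 0.0], "yaw": 0.0}, {"gripper": 0.5, "slide": [-0.035, -0.102, 0.0], "yaw": 0.0}]}}

```text
time_s: 47.15
ee_pos: [0.4961, 0.188, 0.1702]
eef_rot: [3.141, -0.0, 1.618]
force: [0.5, -0.3, -0.3]
grip_width: 0.047
```

Call:
{"name": "arm_command", "arguments": {"increments": [{"gripper": 0.5, "slide": [-0.001, 0.0, -0.05], "yaw": 0.0}, {"gripper": 0.5, "slide": [-0.001, 0.0, -0.09], "yaw": 0.0}, {"gripper": 0.5, "slide": [-0.001, 0.0, -0.115], "yaw": 0.0}, {"gripper": 0.5, "slide": [-0.001, 0.0, -0.131], "yaw": 0.0}, {"gripper": 0.5, "slide": [-0.001, 0.0, -0.131], "yaw": 0.0}]}}

```text
time_s: 47.78
ee_pos: [0.4944, 0.1881, 0.0381]
eef_rot: [-3.14, 0.0, 1.619]
force: [0.1, -0.6, 0.1]
grip_width: 0.0469
```

Call:
{"name": "arm_command", "arguments": {"increments": [{"gripper": 0.3, "slide": [0.0, 0.0, 0.0], "yaw": 0.0}, {"gripper": 0.3, "slide": [0.003, 0.0, 0.0], "yaw": 0.0}, {"gripper": 0.25, "slide": [0.006, 0.0, 0.0], "yaw": 0.0}, {"gripper": 0.2, "slide": [0.01, 0.0, 0.0], "yaw": 0.0}, {"gripper": 0.15, "slide": [0.013, 0.0, 0.0], "yaw": 0.0}, {"gripper": 0.1, "slide": [0.016, 0.0, 0.0], "yaw": 0.0}, {"gripper": 0.0, "slide": [0.019, 0.0, 0.0], "yaw": 0.0}, {"gripper": 0.0, "slide": [0.019, 0.0, 0.0], "yaw": 0.0}]}}

```text
time_s: 48.78
ee_pos: [0.5147, 0.1878, 0.0396]
eef_rot: [3.14, -0.0, 1.618]
force: [3.2, 0.3, 5.8]
grip_width: 0.0059
```

Call:
{"name": "arm_command", "arguments": {"increments": [{"gripper": 0.0, "slide": [0.0, 0.0, 0.0], "yaw": 0.0}, {"gripper": 0.0, "slide": [0.0, 0.0, 0.0], "yaw": 0.0}, {"gripper": 0.0, "slide": [0.0, 0.0, 0.0], "yaw": 0.0}, {"gripper": 0.0, "slide": [0.0, 0.0, 0.015], "yaw": 0.0}, {"gripper": 0.0, "slide": [0.0, 0.0, 0.05], "yaw": 0.0}, {"gripper": 0.0, "slide": [0.0, 0.0, 0.1], "yaw": 0.0}, {"gripper": 0.0, "slide": [0.0, 0.0, 0.1], "yaw": 0.0}, {"gripper": 0.0, "slide": [0.0, 0.0, 0.1], "yaw": 0.0}]}}

```text
time_s: 49.78
ee_pos: [0.513, 0.1875, 0.1383]
eef_rot: [-3.14, 0.0, 1.618]
force: [-0.1, -0.1, -1.5]
grip_width: 0.0058
```

Call:
{"name": "arm_command", "arguments": {"increments": [{"gripper": 0.0, "slide": [-0.005, 0.055, 0.01], "yaw": 0.0}, {"gripper": 0.0, "slide": [-0.01, 0.11, 0.01], "yaw": 0.0}, {"gripper": 0.0, "slide": [-0.013, 0.159, 0.01], "yaw": 0.0}, {"gripper": 0.0, "slide": [-0.013, 0.159, 0.0], "yaw": 0.0}, {"gripper": 0.0, "slide": [-0.013, 0.159, 0.0], "yaw": 0.0}, {"gripper": 0.0, "slide": [-0.013, 0.159, -0.03], "yaw": 0.0}, {"gripper": 0.0, "slide": [-0.013, 0.159, -0.055], "yaw": 0.0}, {"gripper": 0.0, "slide": [-0.013, 0.159, -0.07], "yaw": 0.0}]}}

```text
time_s: 50.78
ee_pos: [0.5005, 0.3452, 0.0675]
eef_rot: [-3.14, 0.001, 1.616]
force: [-0.7, 0.4, -1.1]
grip_width: 0.0058
```

Call:
{"name": "arm_command", "arguments": {"increments": [{"gripper": 0.0, "slide": [0.0, 0.0, -0.006], "yaw": 0.0}, {"gripper": 0.0, "slide": [0.0, 0.0, -0.012], "yaw": 0.0}, {"gripper": 0.0, "slide": [0.0, 0.0, -0.016], "yaw": 0.0}, {"gripper": 0.0, "slide": [0.0, 0.0, -0.02], "yaw": 0.0}, {"gripper": 0.0, "slide": [0.0, 0.0, -0.024], "yaw": 0.0}, {"gripper": 0.0, "slide": [0.0, 0.0, -0.027], "yaw": 0.0}, {"gripper": 0.0, "slide": [0.0, 0.0, -0.029], "yaw": 0.0}, {"gripper": 0.0, "slide": [0.0, 0.0, -0.029], "yaw": 0.0}]}}

```text
time_s: 51.78
ee_pos: [0.5006, 0.3466, 0.0397]
eef_rot: [-3.141, 0.0, 1.618]
force: [0.4, -0.2, -1.9]
grip_width: 0.0058
```

Call:
{"name": "arm_command", "arguments": {"increments": [{"gripper": 0.1, "slide": [0.0, 0.0, -0.001], "yaw": 0.0}, {"gripper": 0.25, "slide": [0.0, 0.0, -0.001], "yaw": 0.0}, {"gripper": 0.25, "slide": [0.0, 0.0, -0.001], "yaw": 0.0}, {"gripper": 0.25, "slide": [0.0, 0.0, 0.0], "yaw": 0.0}, {"gripper": 0.25, "slide": [0.0, 0.0, 0.03], "yaw": 0.0}, {"gripper": 0.25, "slide": [0.0, 0.0, 0.08], "yaw": 0.0}, {"gripper": 0.25, "slide": [0.0, 0.0, 0.13], "yaw": 0.0}, {"gripper": 0.5, "slide": [-0.02, -0.06, 0.13], "yaw": 0.0}]}}

```text
time_s: 52.78
ee_pos: [0.4829, 0.2893, 0.174]
eef_rot: [3.134, -0.004, 1.62]
force: [0.9, -1.2, -1.1]
grip_width: 0.0303
```

Call:
{"name": "arm_command", "arguments": {"increments": [{"gripper": 0.5, "slide": [-0.02, -0.05, 0.0], "yaw": 0.0}, {"gripper": 0.5, "slide": [-0.042, -0.103, 0.0], "yaw": 0.0}, {"gripper": 0.5, "slide": [-0.042, -0.103, 0.0], "yaw": 0.0}, {"gripper": 0.5, "slide": [-0.042, -0.103, 0.0], "yaw": 0.0}]}}

```text
time_s: 53.28
ee_pos: [0.4394, 0.1847, 0.1703]
eef_rot: [3.141, -0.0, 1.617]
force: [0.7, 1.2, -1.1]
grip_width: 0.0468
```

Call:
{"name": "arm_command", "arguments": {"increments": [{"gripper": 0.5, "slide": [0.0, 0.0, -0.05], "yaw": 0.0}, {"gripper": 0.5, "slide": [0.0, 0.0, -0.09], "yaw": 0.0}, {"gripper": 0.5, "slide": [0.0, 0.0, -0.115], "yaw": 0.0}, {"gripper": 0.5, "slide": [0.0, 0.0, -0.131], "yaw": 0.0}, {"gripper": 0.5, "slide": [0.0, 0.0, -0.131], "yaw": 0.0}]}}

```text
time_s: 53.9
ee_pos: [0.4387, 0.1847, 0.0382]
eef_rot: [-3.14, 0.0, 1.618]
force: [-0.4, 0.2, 0.0]
grip_width: 0.0467
```

Call:
{"name": "arm_command", "arguments": {"increments": [{"gripper": 0.3, "slide": [0.0, 0.0, 0.0], "yaw": 0.0}, {"gripper": 0.3, "slide": [0.003, 0.0, 0.0], "yaw": 0.0}, {"gripper": 0.25, "slide": [0.006, 0.0, 0.0], "yaw": 0.0}, {"gripper": 0.2, "slide": [0.01, 0.0, 0.0], "yaw": 0.0}, {"gripper": 0.15, "slide": [0.013, 0.0, 0.0], "yaw": 0.0}, {"gripper": 0.1, "slide": [0.016, 0.0, 0.0], "yaw": 0.0}, {"gripper": 0.0, "slide": [0.019, 0.0, 0.0], "yaw": 0.0}, {"gripper": 0.0, "slide": [0.019, 0.0, 0.0], "yaw": 0.0}]}}

```text
time_s: 54.9
ee_pos: [0.4576, 0.1844, 0.0391]
eef_rot: [-3.14, -0.0, 1.618]
force: [-3.5, 0.2, 7.5]
grip_width: 0.0059
```

Call:
{"name": "arm_command", "arguments": {"increments": [{"gripper": 0.0, "slide": [0.0, 0.0, 0.0], "yaw": 0.0}, {"gripper": 0.0, "slide": [0.0, 0.0, 0.0], "yaw": 0.0}, {"gripper": 0.0, "slide": [0.0, 0.0, 0.0], "yaw": 0.0}, {"gripper": 0.0, "slide": [0.0, 0.0, 0.015], "yaw": 0.0}, {"gripper": 0.0, "slide": [0.0, 0.0, 0.05], "yaw": 0.0}, {"gripper": 0.0, "slide": [0.0, 0.0, 0.1], "yaw": 0.0}, {"gripper": 0.0, "slide": [0.0, 0.0, 0.1], "yaw": 0.0}, {"gripper": 0.0, "slide": [0.0, 0.0, 0.1], "yaw": 0.0}]}}

```text
time_s: 55.9
ee_pos: [0.4575, 0.1842, 0.1385]
eef_rot: [-3.141, 0.0, 1.618]
force: [-0.3, -0.0, -1.4]
grip_width: 0.0058
```

Call:
{"name": "arm_command", "arguments": {"increments": [{"gripper": 0.0, "slide": [-0.003, 0.055, 0.01], "yaw": 0.0}, {"gripper": 0.0, "slide": [-0.005, 0.11, 0.01], "yaw": 0.0}, {"gripper": 0.0, "slide": [-0.007, 0.16, 0.01], "yaw": 0.0}, {"gripper": 0.0, "slide": [-0.007, 0.16, 0.0], "yaw": 0.0}, {"gripper": 0.0, "slide": [-0.007, 0.16, 0.0], "yaw": 0.0}, {"gripper": 0.0, "slide": [-0.007, 0.16, -0.03], "yaw": 0.0}, {"gripper": 0.0, "slide": [-0.007, 0.16, -0.055], "yaw": 0.0}, {"gripper": 0.0, "slide": [-0.007, 0.16, -0.07], "yaw": 0.0}]}}

```text
time_s: 56.9
ee_pos: [0.4508, 0.3429, 0.0677]
eef_rot: [-3.14, 0.001, 1.616]
force: [-0.4, 0.0, -0.7]
grip_width: 0.0057
```

Call:
{"name": "arm_command", "arguments": {"increments": [{"gripper": 0.0, "slide": [0.0, 0.0, -0.006], "yaw": 0.0}, {"gripper": 0.0, "slide": [0.0, 0.0, -0.012], "yaw": 0.0}, {"gripper": 0.0, "slide": [0.0, 0.0, -0.016], "yaw": 0.0}, {"gripper": 0.0, "slide": [0.0, 0.0, -0.02], "yaw": 0.0}, {"gripper": 0.0, "slide": [0.0, 0.0, -0.024], "yaw": 0.0}, {"gripper": 0.0, "slide": [0.0, 0.0, -0.027], "yaw": 0.0}, {"gripper": 0.0, "slide": [0.0, 0.0, -0.029], "yaw": 0.0}, {"gripper": 0.0, "slide": [0.0, 0.0, -0.029], "yaw": 0.0}]}}

```text
time_s: 57.9
ee_pos: [0.4508, 0.3443, 0.0397]
eef_rot: [-3.141, 0.0, 1.618]
force: [0.3, -0.3, -0.8]
grip_width: 0.0057
```

Release, lift clear, and swing back for a final look.

Call:
{"name": "arm_command", "arguments": {"increments": [{"gripper": 0.1, "slide": [0.0, 0.0, -0.001], "yaw": 0.0}, {"gripper": 0.25, "slide": [0.0, 0.0, -0.001], "yaw": 0.0}, {"gripper": 0.25, "slide": [0.0, 0.0, -0.001], "yaw": 0.0}, {"gripper": 0.25, "slide": [0.0, 0.0, 0.0], "yaw": 0.0}, {"gripper": 0.25, "slide": [0.0, 0.0, 0.03], "yaw": 0.0}, {"gripper": 0.25, "slide": [0.0, 0.0, 0.08], "yaw": 0.0}, {"gripper": 0.25, "slide": [0.0, 0.0, 0.14], "yaw": 0.0}, {"gripper": 0.25, "slide": [0.0, 0.0, 0.2], "yaw": 0.0}]}}

```text
time_s: 58.9
ee_pos: [0.4506, 0.3441, 0.242]
eef_rot: [3.141, -0.0, 1.618]
force: [0.6, 0.6, 0.5]
grip_width: 0.0228
```

Call:
{"name": "arm_command", "arguments": {"increments": [{"gripper": 0.25, "slide": [-0.03, -0.04, 0.0], "yaw": -0.15}, {"gripper": 0.25, "slide": [-0.06, -0.08, 0.0], "yaw": -0.3}, {"gripper": 0.25, "slide": [-0.09, -0.12, 0.0], "yaw": -0.45}, {"gripper": 0.25, "slide": [-0.11, -0.17, 0.0], "yaw": -0.6}, {"gripper": 0.25, "slide": [-0.12, -0.22, 0.0], "yaw": -0.75}, {"gripper": 0.25, "slide": [-0.12, -0.28, 0.0], "yaw": -0.9}, {"gripper": 0.25, "slide": [-0.12, -0.34, 0.0], "yaw": -1.05}, {"gripper": 0.25, "slide": [-0.12, -0.4, 0.0], "yaw": -1.2}]}}

```text
time_s: 59.9
ee_pos: [0.3304, -0.0575, 0.2403]
eef_rot: [3.141, -0.001, 0.413]
force: [1.0, -0.4, 0.1]
grip_width: 0.0233
```

Run:
```python
from h import *
d=shot('top','t13');s=shot('side','s13');o=readout.get_obs();print(o['ee_pos'],o['force'])
a=cv2.resize(d['color'][195:325,145:575],(800,242),interpolation=cv2.INTER_CUBIC)
b=cv2.resize(s['color'][120:420,220:460],(272,340),interpolation=cv2.INTER_CUBIC)
r=cv2.resize(s['color'][315:415,225:370],(493,340),interpolation=cv2.INTER_CUBIC)
im=np.vstack([a,np.hstack([b,r,np.zeros((340,35,3),'uint8')])])
cv2.imwrite('pics/f.png',cv2.convertScaleAbs(im[:,:,::-1],alpha=1.5))
```

```text
[ 0.33026395 -0.0603975   0.23999081] [ 0.70745798  0.89519639 -0.65291227]
```

View pics/f.png

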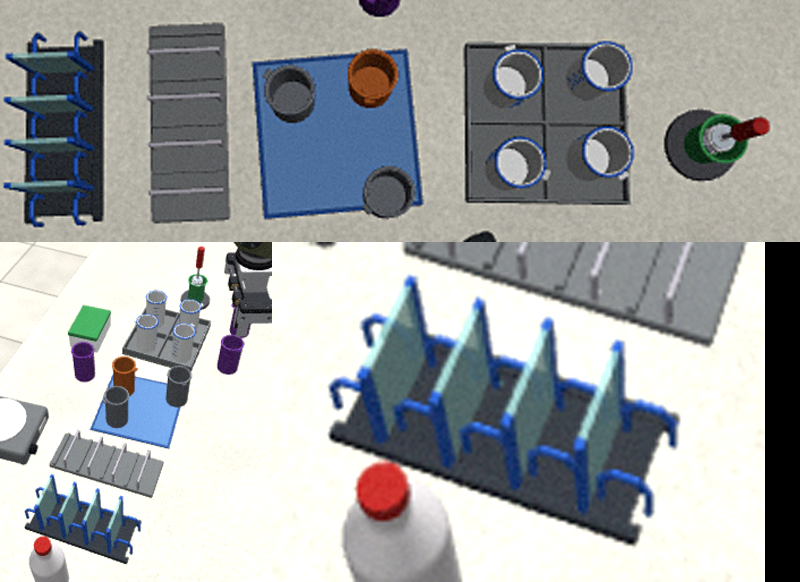

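All four plates stand upright in the rack, four white beakers are in the tray, three beakers are on the mat, and the brush is in its stand. The knocked steel beaker is near the mat edge, so I'm checking its margin.

Run:
```python
from h import *
c=load('t13');P=ray(c,[(145+388/1.86-.3,195+191/1.86-.3)],.098)[:,:2]
cen=np.array([.527,.0025]);a=.096;R=np.array([[np.cos(a),-np.sin(a)],[np.sin(a),np.cos(a)]]);print(P,(P-cen)@R)
```

```text
[[ 0.447874   -0.05764373]] [[-0.0845266  -0.05228236]]
```

```bash
python3 -c "
from h import *
print(job.hand_in(), readout.get_obs()['time_s'])"
```

```text
the job is handed in; nothing more can be done
the job is handed in; nothing more can be done
```

I finished the job and handed it in at about 60 s robot time; no verdict is reported.

**What I did**
- **Stray beaker:** I moved it from the tray to the free quarter of the mat. The first two grasps failed: the fingertips sit about 35 mm above the reported TCP, so they closed at the rim. The stray stayed upright, and going lower fixed it.
- **Brushing:** I brushed the spare with four strokes, going down to about 10 mm above its floor and up to about 70 mm. I then put the brush back in its stand.
- **Spare beaker:** I put it in the freed compartment of the tray.
- **Plates:** I stood all four in the rack, one to a slot. The highest wrist force I read while lowering them was about 5 N.

**Last checks (top and side pictures)**
- Four white beakers are upright in the tray, and two steel and one amber are upright on the mat.
- All four plates stand square in their slots.
- The brush is upright in its stand.
- The wash bottle and tip box look undisturbed by eye; I did not measure them.

**Weak point:** the stock steel beaker was knocked about 35 mm during the run. Two views put its centre about 85 mm from the mat's centre, where the limit is 98 mm. It stands upright but slightly over the mat's edge, and I left it there.

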